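Line up battery cells by thickness on the test board

ROBOT

A 7-joint arm with a two-finger parallel gripper is mounted at the origin on the work surface. World frame = base frame: x ahead of the robot, y to its left, z up, the work surface at z = 0. Lengths are in m, angles in rad, forces in N, time in s.
With the tool pointing down it reaches from about 0.4 to 0.85 m from the base axis. Payload 4.5 kg.
Tool frame: the origin (TCP) lies midway between the tips of the shut fingers; the grasp point (between the pads) lies r.grip_point_offset behind it (r.grip_point_offset is the distance from the TCP to the grasp point, in m); z points along the fingers, y is the line along which they close (so a half turn about z gives the same grasp; the last joint's range is limited). The gripper opens to 88 mm and grips with 3 to 60 N. Pads are 18 mm wide; open, the fingers measure 123 mm over their backs; the gripper's body (75 mm by 187 mm) begins 45 mm behind the grasp point.
Start: joints at [-1.167, 0.689, -0.195, 1.565, 0.157, 0.902, -0.215], TCP at [0.226, 0.583, 0.21] pointing down, gripper open.
Joint ranges: [-3.01, 3.01], [-0.46, 2.08], [-1.47, 1.51], [0.13, 2.56], [-1, 4.14], [0.04, 2.09], [-2.66, 2.66]. Speed limits (rad/s): [2.57, 2.57, 3.14, 3.14, 3.14, 3.14, 3.14].

INTERFACE

Orientations are given as a unit quaternion [x, y, z, w].
In Python, from plant import r gives the robot as it stands.
- The arm moves only by the shell command python3 -m jog 'ROWS' [FORCE]. ROWS is JSON, a list of rows, each an object of numbers: "wx", "wy", "wz": the turn, a rotation vector about the world's x, y, z as a fraction of full scale; "dx", "dy", "dz": the shift along the world's x, y, z as a fraction of full scale; "hand": the closure, from 0 (fully open) to 1 (shut). In form: [{"wx": .., "wy": .., "wz": .., "dx": .., "dy": .., "dz": .., "hand": ..}, ...]. A call has 1 to 5 rows; each row shifts and turns the commanded pose from where the row before left it; what a row does not reach is not made up. Full scale, the value 1, is 0.25 m for a shift and 2 rad for a turn. A row lasts 1/12 s, in which the tool goes at most 41.7 mm and 7.16 degrees, less where a joint would pass 70% of its speed; a pose out of reach is approached as far as the arm can. A call with a number of a shift or a turn outside -1 to 1 is refused whole. A call with a gripper value outside its range is refused whole. The fingers move at their own pace and stop on an object; FORCE is the grip in N (left out, the last holds). Time passes only in rows, so rows that do not move let the fingers close. It gives the time, the measured TCP pose, the force, the opening and the grip force at its end, in the units of the state.
- r.get_state(): the state, without advancing time (a new reading comes with each control period).
- r.snapshot(name): name is "scene" or "top" or "wrist"; returns the picture (384x512x3 uint8, red, green, blue); there is no depth.
- r.camera_info(name): a dict with "mtx" (3x3 intrinsics, pixels), "k1" (the pictures are not rectified: a ray, as slopes to the right and down, at radius r is drawn at 1 + k1 r^2 times it, then the intrinsics apply), "R" (3x3) and "t" (3): a world point X has camera coordinates R X + t. Camera axes: x right, y down, z forward; pixel columns grow to the right and rows downward; lengths in m; the calibration is good to about 2 mm. A picture is of the moment at which its call begins: read the wrist's pose just before it. camera_info takes no time and is no camera call; for the wrist camera it gives the pose at the moment of the call.
- r.finish_job(): hands the job in; it is judged then, once.
Trained networks look in the newest picture that a camera, given by its name, has taken for a name from the list of things; names that differ only in an ending like _2 or _b are one class to them, and where a whole thing is asked for, a point or a joint stands for the part that bears it (a point fixed in the world has none). Each returns a list of dicts, best first, with "p" (0 to 1); they miss things now and then, are a little off and sometimes report something else, mostly with a low value. They report only what shows in the picture. A call takes as long as a camera call. They do not tell look-alikes from the thing itself.
- r.search_frame(camera, query): "bbox" ([left, top, right, bottom] in pixels, round what is visible of it).
- r.masks_of(camera, query): "region" (384x512 bool, what is visible of it) and "bbox" ([left, top, right, bottom] in pixels, round what is visible of it).
The state is a dict: "clock": time; "q": joint angles; "qd": joint speeds; "joint_torque": joint torques, N m; "tool_pos": TCP position; "eef_rot": TCP orientation; "contact_force": force on the tool from outside, world axes, zero at the start; "moment": the same for the moment, N m; "opening": opening from 0.0 (shut) to 1.0 (fully open); "finger_force": force on a finger pad.
Only numpy, scipy, OpenCV 4.12 (cv2) and the standard library are available. Lean on these libraries where they do the work, as an engineer would, in place of code of your own. Each camera call takes 0.05 s, during which the arm holds its last target. There are 200 camera calls.

TASK

Stand the four grey battery cells on the four round brass pads of the green test board, one upright in the middle of each pad, in order of thickness: the thinnest on the pad next to the orange connector, the thickest on the pad farthest from it. Never let a cell fall over, and leave the black capacitor that stands among them where it is.

Things in the scene. Friction and masses are not known exactly. Their poses are not given: they have to be found in the camera images.
- cell_14: The thinnest of the four loose battery cells: a plain upright grey-wrapped cylinder, 14 mm in diameter and 50 mm high (the top 2 mm is a small steel button, the rest straight-sided), about 20 g, standing on the table among the other cells. Origin at the centre of its underside, z up along its axis
- cell_21: The second thinnest of the four loose battery cells: a plain upright grey-wrapped cylinder, 21 mm in diameter and 70 mm high (the top 2 mm is a small steel button, the rest straight-sided), about 70 g, standing on the table among the other cells. Origin at the centre of its underside, z up along its axis
- cell_26: The second thickest of the four loose battery cells: a plain upright grey-wrapped cylinder, 26 mm in diameter and 65 mm high (the top 2 mm is a small steel button, the rest straight-sided), about 92 g, standing on the table among the other cells. Origin at the centre of its underside, z up along its axis
- cell_33: The thickest of the four loose battery cells: a plain upright grey-wrapped cylinder, 33 mm in diameter and 70 mm high (the top 2 mm is a small steel button, the rest straight-sided), about 140 g, standing on the table among the other cells. Origin at the centre of its underside, z up along its axis
- pad_a: One of four identical round brass pads on the green test board, 42 mm across, 2 mm thick, fixed. They lie in one straight row 65 mm apart; this one's place in the row changes from start to start and follows from its distance to the connector. Origin: centre of its underside, 8 mm above the table; a cell stands on its top at 10 mm. x axis across the row
- pad_b: One of four identical round brass pads on the green test board, 42 mm across, 2 mm thick, fixed. They lie in one straight row 65 mm apart; this one's place in the row changes from start to start and follows from its distance to the connector. Origin: centre of its underside, 8 mm above the table; a cell stands on its top at 10 mm. x axis across the row
- pad_c: One of four identical round brass pads on the green test board, 42 mm across, 2 mm thick, fixed. They lie in one straight row 65 mm apart; this one's place in the row changes from start to start and follows from its distance to the connector. Origin: centre of its underside, 8 mm above the table; a cell stands on its top at 10 mm. x axis across the row
- pad_d: One of four identical round brass pads on the green test board, 42 mm across, 2 mm thick, fixed. They lie in one straight row 65 mm apart; this one's place in the row changes from start to start and follows from its distance to the connector. Origin: centre of its underside, 8 mm above the table; a cell stands on its top at 10 mm. x axis across the row
- connector: Orange plug connector, 86 x 24 x 18 mm, eight dark slots on top, long side (x) across the row, fixed on the green board (370 x 110 x 8 mm) in line with the pads, 50 mm from the centre of the nearest and 245 mm from the farthest. Which end it is at changes; at the other end is a steel bolt terminal, 24 x 24 x 12 mm. Origin: centre of its underside, 8 mm above the table
- capacitor: Not a cell, leave it alone: a loose upright black cylinder with an aluminium top and two small steel posts, 30 mm in diameter, 50 mm high, among the cells. Origin: centre of its underside. It and the cells stand at least 90 mm apart between centres; only small parts up to 12 mm high lie between them
Not all that is in view belongs to the job. Leave any purple look-alike of the cell_33 alone. What is shaped like the cell_21 but pink is not meant.

How it is judged:
By the outcome, as a careful person would: the job done as asked, in the order asked, and still so for the second after the job is handed in, with the robot touching nothing.
It also fails if it takes over 99 s, if anything falls off the work surface, if the arm or the gripper's body presses on something with over 40 N, if the wrist force passes 120 N, or if a joint passes its speed limit or range.

## Working session

There is one attempt and no reset: what is moved stays moved. The work goes in short steps, Python scripts to look and compute and a shell command to move; the robot and the scene stay as the last step left them, time stands still between calls to the robot, and variables do not carry over. Pictures are saved under pics/ and viewed, at most 17 in all, crops included, and the job is handed in when it is done.

```bash
mkdir -p pics; ls; python3 - <<'E'
from plant import r
import cv2
s=r.get_state();print({k:(v if not hasattr(v,'round') else v) for k,v in s.items()}, r.grip_point_offset)
for n in ["scene","top"]:
    im=r.snapshot(n);cv2.imwrite(f"pics/{n}0.png",cv2.resize(im[:,:,::-1],(800,600),interpolation=cv2.INTER_CUBIC))
    c=r.camera_info(n);print(n,c)
    for q in ["cell_14","cell_21","cell_26","cell_33","capacitor","connector","pad_a"]:
        print(q,[(d['bbox'],round(d['p'],2)) for d in r.search_frame(n,q)][:6])
E
```

```text
pics
{'clock': 0.0, 'q': array([-1.1671776 ,  0.69000858, -0.19450894,  1.56632896,  0.1573104 ,
        0.90253677, -0.21508548]), 'qd': array([-0.00062573,  0.00018785, -0.00186399, -0.00041829, -0.00188083,
        0.0010377 , -0.00199505]), 'joint_torque': array([-4.12093514e-04, -5.27574027e+01, -1.26683347e+00, -1.53426844e+01,
       -5.25453652e-02,  6.86321320e-03,  1.82846484e-04]), 'tool_pos': array([0.22571049, 0.58207526, 0.20909865]), 'eef_rot': array([ 1.83808392e-01,  9.82961639e-01, -9.39159657e-04, -9.90347771e-05]), 'contact_force': array([-0.57521046,  0.22006341, -0.08853035]), 'moment': array([ 0.0330203 ,  0.02711002, -0.01340922]), 'finger_force': 0.0, 'opening': 0.9970676803589493} 0.0187
scene {'mtx': array([[477.33728577,   0.        , 260.45369199],
       [  0.        , 477.33728577, 192.06312471],
       [  0.        ,   0.        ,   1.        ]]), 'k1': -0.011627477697750814, 'R': array([[-0.27268144,  0.96209956, -0.0030442 ],
       [ 0.78313152,  0.22011749, -0.58159549],
       [-0.55888269, -0.1609743 , -0.81347244]]), 't': array([ 0.15745561, -0.
[... 1866 characters left out ...]
, 0.61), ([317.7, 243.2, 335.2, 261.5], 0.55), ([296.0, 227.5, 310.4, 238.0], 0.48), ([352.0, 225.4, 367.6, 240.8], 0.44)]
cell_26 [([171.7, 228.2, 180.2, 238.2], 0.61), ([317.7, 243.2, 335.2, 261.5], 0.55), ([296.0, 227.5, 310.4, 238.0], 0.48), ([352.0, 225.4, 367.6, 240.8], 0.44)]
cell_33 [([171.7, 228.2, 180.2, 238.2], 0.61), ([317.7, 243.2, 335.2, 261.5], 0.55), ([296.0, 227.5, 310.4, 238.0], 0.48), ([352.0, 225.4, 367.6, 240.8], 0.44)]
capacitor [([243.4, 212.2, 255.3, 222.9], 0.53)]
connector [([284.6, 142.3, 295.1, 179.4], 0.9)]
pad_a [([257.9, 155.4, 275.2, 168.1], 0.78), ([239.6, 153.5, 251.7, 172.0], 0.67), ([181.8, 155.6, 199.9, 175.2], 0.64), ([208.5, 152.4, 221.4, 171.7], 0.59)]
```

View pics/scene0.png

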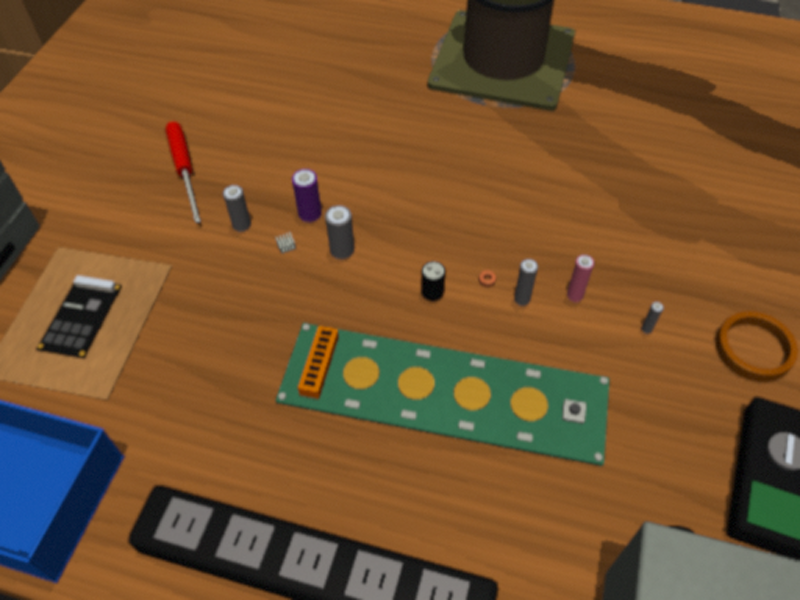

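View pics/top0.png

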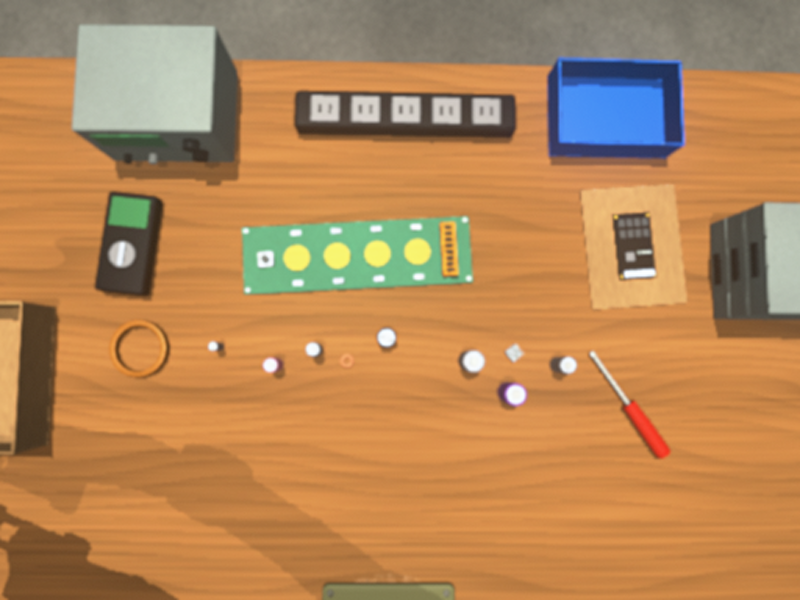

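Scene picture (800×600 px): the grey cells are at (652,318) thin, (526,282), (340,232) thick and (237,207). Their look-alikes are pink (580,278) and purple (307,195), and the black capacitor is at (432,281). The connector is at (318,361), at the +x-image-left end of the board, and the pads are at (361,373), (416,383), (472,393) and (529,404). The top view agrees. Next I fit positions with both cameras.

```bash
cat > h.py <<'E'
import numpy as np, cv2
from scipy.optimize import least_squares
from plant import r
def proj(c,P):
    C=np.atleast_2d(P)@c['R'].T+c['t']; s=C[:,:2]/C[:,2:]
    s=s*(1+c['k1']*(s**2).sum(1,keepdims=True))
    return s@c['mtx'][:2,:2].T+c['mtx'][:2,2]
def ray(c,px,z):
    d=(np.array(px,float)-c['mtx'][:2,2])/np.diag(c['mtx'])[:2]; s=d.copy()
    for _ in range(20): s=d/(1+c['k1']*(s@s))
    o=-c['R'].T@c['t']; v=c['R'].T@np.append(s,1)
    return o+v*(z-o[2])/v[2]
def cyl(x,y,D,z0,z1,n=60):
    a=np.linspace(0,2*np.pi,n); k=np.c_[x+D/2*np.cos(a),y+D/2*np.sin(a)]
    return np.vstack([np.c_[k,0*a+z0],np.c_[k,0*a+z1]])
def fit(obs,D,z0,z1,p0):
    """obs: [(cam,bbox)]"""
    def f(p):
        e=[]
        for c,b in obs:
            q=proj(c,cyl(*p,D,z0,z1)); e+=list(np.r_[q.min(0),q.max(0)]-b)
        return e
    s=least_squares(f,p0,loss='soft_l1'); return s.x,np.sqrt(np.mean(np.square(f(s.x))))
E
cat > m.py <<'E'
from h import *
ims={n:r.snapshot(n) for n in("scene","top")}; cam={n:r.camera_info(n) for n in ims}
M={n:{q:r.masks_of(n,q) for q in("cell_14","capacitor","pad_a","connector")} for n in ims}
def bb(m):
    ys,xs=np.where(m); return np.array([xs.min(),ys.min(),xs.max()+1,ys.max()+1],float)
D={'14':(.014,.05),'21':(.021,.07),'26':(.026,.065),'33':(.033,.07),'cap':(.03,.05),'pink':(.021,.07),'purple':(.033,.07)}
px={'14':(652,318),'21':(526,282),'26':(237,207),'33':(340,232),'cap':(432,281),'pink':(580,278),'purple':(307,195)}
def near(n,q,u):
    best=[d for d in M[n][q] if np.hypot(*((bb(d['region'])[:2]+bb(d['region'])[2:])/2-u))<12]
    return bb(best[0]['region']) if best else None
for k,u in px.items():
    d,h=D[k]; q='capacitor' if k=='cap' else 'cell_14'; u=np.array(u)*.64
    p=ray(cam['scene'],u,h/2)[:2]; out=[]
    obs=[]
    for n in ims:
        b=near(n,q,u if n=='scene' else proj(cam[n],[*p,h/2])[0])
        if b is not None: obs.append((cam[n],b)); x,e=fit([obs[-1]],d,0,h,p); out.append((n,x.round(4),round(e,2),b))
    if obs: x,e=fit(obs,d,0,h,p)
    else: x,e=p,9
    print(k,x.round(4),round(e,2),[o[:3] for o in out])
for n in ims:
    for q,z in(('pad_a',.01),('connector',.026)):
        for d in M[n][q]:
            mm=cv2.moments(d['region'].astype(np.uint8),True); print(n,q,round(d['p'],2),int(mm['m00']),ray(cam[n],(mm['m10']/mm['m00'],mm['m01']/mm['m00']),z)[:2].round(4))
E
python3 m.py; python3 -c "
import cv2;im=cv2.imread('pics/scene0.png')[90:420,150:720];cv2.imwrite('pics/crop0.png',cv2.resize(im,(800,463)))"
```

```text
14 [0.4716 0.2738] 0.56 [('scene', array([0.4716, 0.2738]), np.float64(0.56))]
21 [0.4663 0.1175] 1.03 [('scene', array([0.4693, 0.1186]), np.float64(0.78)), ('top', array([0.4645, 0.1162]), np.float64(0.4))]
26 [ 0.4464 -0.2682] 0.79 [('scene', array([ 0.449, -0.267]), np.float64(0.41)), ('top', array([ 0.4443, -0.2686]), np.float64(0.4))]
33 [ 0.45   -0.1254] 1.18 [('scene', array([ 0.4534, -0.1244]), np.float64(0.72)), ('top', array([ 0.4481, -0.1264]), np.float64(0.95))]
cap [0.4865 0.0068] 1.23 [('scene', array([0.4907, 0.0082]), np.float64(0.75)), ('top', array([0.4839, 0.0057]), np.float64(0.21))]
pink [0.442  0.1806] 1.04 [('scene', array([0.4454, 0.1814]), np.float64(0.51)), ('top', array([0.4392, 0.1794]), np.float64(0.17))]
purple [ 0.4013 -0.1874] 1.08 [('scene', array([ 0.4056, -0.1856]), np.float64(0.48)), ('top', array([ 0.3993, -0.1886]), np.float64(0.54))]
scene pad_a 0.78 359 [0.6187 0.0882]
scene pad_a 0.7 426 [0.6149 0.1523]
scene pad_a 0.57 367 [0.6238 0.0235]
scene pad_a 0.57 371 [ 0.6277 -0.0428]
scene connector 0.69 683 [ 0.6358 -0.0886]
top pad_a 0.79 218 [0.6128 0.1527]
top pad_a 0.69 228 [0.6171 0.0871]
top pad_a 0.63 382 [ 0.6296 -0.0927]
top pad_a 0.54 205 [0.6222 0.0234]
top pad_a 0.53 229 [ 0.6252 -0.0424]
top connector 0.89 317 [ 0.6288 -0.0909]
```

View pics/crop0.png

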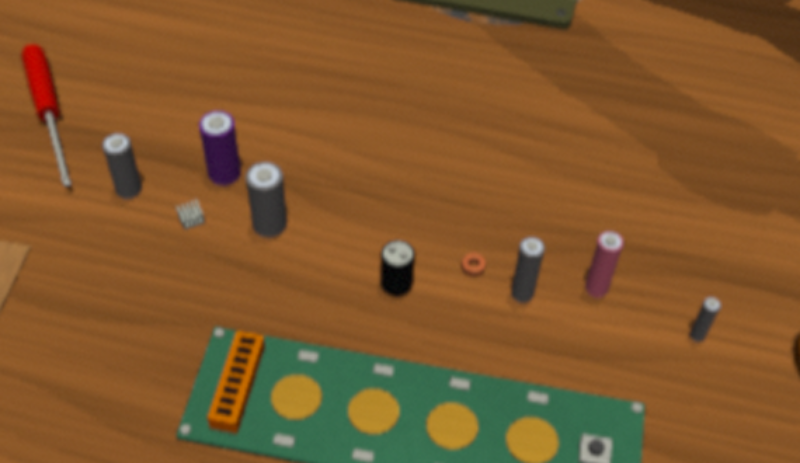

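Choices: cell_14 at (652,318), cell_21 at (526,282), cell_26 at (237,207) and cell_33 at (340,232). Rejected: pink (580,278), purple (307,195) and capacitor (432,281). The crop confirms this: four grey cells, with the one near the purple thicker than the one by the screwdriver.

Pads counted from the connector end: (0.626,-0.042), (0.622,0.023), (0.618,0.088), (0.614,0.152). I'll close across the row, at a yaw of about 3.7°.

```bash
python3 -m jog '[{"dx":0.098,"dy":-0.123,"wz":-0.057,"hand":0},{"dx":0.098,"dy":-0.123,"wz":-0.057,"hand":0},{"dx":0.098,"dy":-0.123,"wz":-0.057,"hand":0},{"dx":0.098,"dy":-0.123,"wz":-0.057,"hand":0},{"dx":0.098,"dy":-0.123,"wz":-0.057,"hand":0}]' && python3 -m jog '[{"dx":0.098,"dy":-0.123,"wz":-0.057,"hand":0},{"dx":0.098,"dy":-0.123,"wz":-0.057,"hand":0},{"dx":0.098,"dy":-0.123,"wz":-0.057,"hand":0},{"dx":0.098,"dy":-0.123,"wz":-0.057,"hand":0},{"dx":0.098,"dy":-0.123,"wz":-0.057,"hand":0}]' && python3 -m jog '[{"dx":0,"hand":0}]'
cat > st.py <<'E'
from h import *
from scipy.spatial.transform import Rotation as Ro
s=r.get_state(); R=Ro.from_quat(s['eef_rot']).as_matrix(); g=s['tool_pos']-R[:,2]*r.grip_point_offset
print('t',round(s['clock'],2),'tcp',s['tool_pos'].round(4),'grasp',g.round(4),'yaw',np.degrees(np.arctan2(R[1,1],R[0,1])).round(1),'z',R[:,2].round(3),'F',s['contact_force'].round(1),'ff',round(s['finger_force'],1),'op',round(s['opening']*88,1),'q7',s['q'][6].round(2))
E
cat > w.py <<'E'
import sys; from h import *
exec(open('st.py').read())
c=r.camera_info("wrist"); im=r.snapshot("wrist")
if len(sys.argv)>1: cv2.imwrite('pics/'+sys.argv[1]+'.png',im[:,:,::-1])
print('cam at',(-c['R'].T@c['t']).round(3))
hs={'cell_14':.05}
for d in r.masks_of("wrist","cell_14"):
    b=d['bbox']; print(round(d['p'],2),np.round(b))
for d in r.masks_of("wrist","pad_a"):
    b=d['bbox']; m=cv2.moments(d['region'].astype(np.uint8),True); print('pad',round(d['p'],2),np.round(b),int(m['m00']),ray(c,(m['m10']/m['m00'],m['m01']/m['m00']),.01).round(4)[:2])
E
python3 w.py w1
```

```text
t 1.3 tcp [0.2259 0.5828 0.2099] grasp [0.2259 0.5828 0.2286] yaw 68.8 z [-0.  0. -1.] F [-0.3 -0.4 -0.1] ff 0.0 op 87.9 q7 -0.22
cam at [0.149 0.614 0.386]
0.44 [135. 337. 152. 358.]invalid input
```

View pics/w1.png

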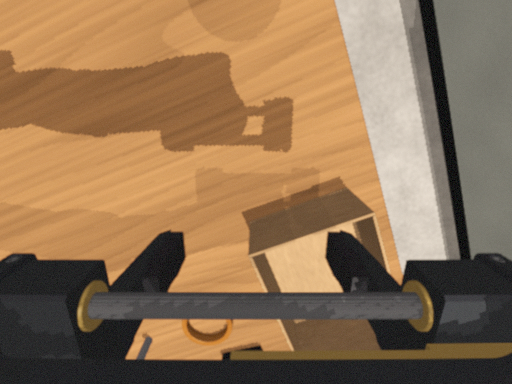

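The wrist picture shows the still-unmoved start pose, with the fingers at (165,260) and (345,260). The move was refused, probably because each row needs all its fields.

```bash
python3 -m jog '[{"wx":0,"wy":0,"wz":-0.057,"dx":0.098,"dy":-0.123,"dz":0,"hand":0},{"wx":0,"wy":0,"wz":-0.057,"dx":0.098,"dy":-0.123,"dz":0,"hand":0},{"wx":0,"wy":0,"wz":-0.057,"dx":0.098,"dy":-0.123,"dz":0,"hand":0},{"wx":0,"wy":0,"wz":-0.057,"dx":0.098,"dy":-0.123,"dz":0,"hand":0},{"wx":0,"wy":0,"wz":-0.057,"dx":0.098,"dy":-0.123,"dz":0,"hand":0}]' && python3 -m jog '[{"wx":0,"wy":0,"wz":-0.057,"dx":0.098,"dy":-0.123,"dz":0,"hand":0},{"wx":0,"wy":0,"wz":-0.057,"dx":0.098,"dy":-0.123,"dz":0,"hand":0},{"wx":0,"wy":0,"wz":-0.057,"dx":0.098,"dy":-0.123,"dz":0,"hand":0},{"wx":0,"wy":0,"wz":-0.057,"dx":0.098,"dy":-0.123,"dz":0,"hand":0},{"wx":0,"wy":0,"wz":-0.057,"dx":0.098,"dy":-0.123,"dz":0,"hand":0}]' && python3 -m jog '[{"wx":0,"wy":0,"wz":0,"dx":0,"dy":0,"dz":0,"hand":0},{"wx":0,"wy":0,"wz":0,"dx":0,"dy":0,"dz":0,"hand":0}]'
python3 w.py w2
```

```text
clock: 1.87
tool_pos: [0.3493, 0.4276, 0.2101]
eef_rot: [0.455, 0.89, 0.0, 0.0]
contact_force: [0.6, 0.6, -0.0]
opening: 1.0
finger_force: 0.0
clock: 2.28
tool_pos: [0.4719, 0.2738, 0.2102]
eef_rot: [0.687, 0.727, 0.0, -0.0]
contact_force: [1.3, 0.9, -0.5]
opening: 1.001
finger_force: 0.0
clock: 2.45
tool_pos: [0.4727, 0.2727, 0.2101]
eef_rot: [0.687, 0.727, 0.0, 0.001]
contact_force: [0.1, 0.5, -0.1]
opening: 0.999
finger_force: 0.0
t 2.45 tcp [0.4727 0.2727 0.2101] grasp [0.4726 0.2727 0.2288] yaw 3.2 z [ 0.001 -0.001 -1.   ] F [ 0.1  0.5 -0.1] ff 0.0 op 87.9 q7 -0.48
cam at [0.469 0.357 0.386]
0.97 [234. 249. 252. 284.]
0.7 [247. 159. 255. 175.]
pad 0.77 [320. 330. 338. 345.] 313 [ 0.6256 -0.0395]
pad 0.69 [321. 270. 339. 288.] 233 [0.6094 0.0863]
```

View pics/w2.png

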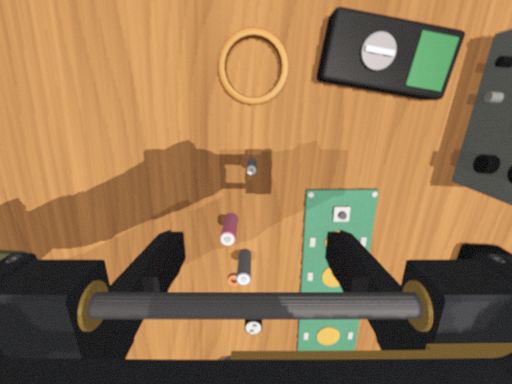

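Wrist picture: cell_14 is at (251,167), pink at (229,230), cell_21 at (243,267), the capacitor at (253,325), and the board is on the right. I'll fit positions from this view.

```bash
cat > f.py <<'E'
import sys; from h import *
exec(open('st.py').read())
# usage: f.py cell x y z0 ...
D={'14':(.014,.05),'21':(.021,.07),'26':(.026,.065),'33':(.033,.07),'cap':(.03,.05),'pink':(.021,.07)}
c=r.camera_info("wrist"); im=r.snapshot("wrist"); ms=r.masks_of("wrist","cell_14")
a=sys.argv[1:]
for i in range(0,len(a),4):
    d,h=D[a[i]]; x,y,z0=map(float,a[i+1:i+4]); q=proj(c,cyl(x,y,d,z0,z0+h)); u=(q.min(0)+q.max(0))/2
    for m in ms:
        ys,xs=np.where(m['region']); b=np.array([xs.min(),ys.min(),xs.max()+1,ys.max()+1.])
        if np.hypot(*((b[:2]+b[2:])/2-u))<20:
            p,e=fit([(c,b)],d,z0,z0+h,(x,y)); print(a[i],p.round(4),'rms',round(e,2),b,np.r_[q.min(0),q.max(0)].round(1))
if '-p' in sys.argv or 1:
    for m in r.masks_of("wrist","pad_a"):
        M=cv2.moments(m['region'].astype(np.uint8),True); print('pad',round(m['p'],2),np.round(m['bbox']),ray(c,(M['m10']/M['m00'],M['m01']/M['m00']),.01).round(4)[:2])
E
python3 f.py 14 .4716 .2738 0 21 .4663 .1175 0 pink .442 .1806 0; python3 -c "
from plant import r;print(r.camera_info('wrist')['R'].round(3))"
```

```text
t 2.6 tcp [0.4698 0.2769 0.2099] grasp [0.4698 0.2769 0.2286] yaw 3.7 z [-0.001  0.001 -1.   ] F [-1.1  0.5 -0.2] ff 0.0 op 88.1 q7 -0.48
14 [0.4695 0.274 ] rms 0.47 [248. 162. 259. 179.] [249.7 161.5 260.4 179.8]
21 [0.4664 0.1198] rms 1.19 [238. 252. 251. 288.] [236.9 251.9 252.2 290.5]
pink [0.4427 0.1825] rms 0.82 [222. 216. 239. 249.] [220.8 216.1 239.3 251. ]
pad 0.72 [314. 332. 341. 347.] [ 0.6259 -0.0396]
pad 0.58 [325. 276. 342. 290.] [0.6113 0.0847]
pad 0.37 [244. 322. 261. 339.] [ 0.4866 -0.0237]
[[ 0.998  0.064  0.001]
 [ 0.061 -0.946  0.318]
 [ 0.021 -0.317 -0.948]]
```

```bash
python3 -m jog '[{"wx":0,"wy":0,"wz":0,"dx":-0.004,"dy":-0.005,"dz":-0.13,"hand":0},{"wx":0,"wy":0,"wz":0,"dx":0,"dy":0,"dz":-0.13,"hand":0},{"wx":0,"wy":0,"wz":0,"dx":0,"dy":0,"dz":-0.13,"hand":0},{"wx":0,"wy":0,"wz":0,"dx":0,"dy":0,"dz":-0.13,"hand":0},{"wx":0,"wy":0,"wz":0,"dx":0,"dy":0,"dz":-0.04,"hand":0}]' 10 >/dev/null; for i in 1 2 3 4; do python3 -m jog '[{"wx":0,"wy":0,"wz":0,"dx":0,"dy":0,"dz":0,"hand":0}]' >/dev/null; python3 st.py; done; python3 f.py 14 .470 .274 0
```

```text
t 3.25 tcp [0.4678 0.2738 0.0678] grasp [0.4679 0.2739 0.0865] yaw 3.6 z [-0.005 -0.002 -1.   ] F [0.4 0.4 0.6] ff 0.0 op 87.8 q7 -0.46
t 3.33 tcp [0.47   0.2746 0.0704] grasp [0.47   0.2746 0.0891] yaw 3.5 z [ 0.  0. -1.] F [-0.2  0.5  0.3] ff 0.0 op 88.5 q7 -0.46
t 3.42 tcp [0.471  0.275  0.0716] grasp [0.4709 0.2749 0.0903] yaw 3.5 z [ 0.003  0.002 -1.   ] F [-0.4  0.1 -0. ] ff 0.0 op 87.9 q7 -0.46
t 3.5 tcp [0.4711 0.2749 0.0718] grasp [0.471  0.2749 0.0905] yaw 3.5 z [ 0.003  0.002 -1.   ] F [ 0.  -0.5  0.4] ff 0.0 op 88.2 q7 -0.46
t 3.5 tcp [0.4711 0.2749 0.0718] grasp [0.471  0.2749 0.0905] yaw 3.5 z [ 0.003  0.002 -1.   ] F [ 0.  -0.5  0.4] ff 0.0 op 88.2 q7 -0.46
14 [0.4698 0.2747] rms 0.95 [243. 189. 260. 221.] [243.1 188.2 260.4 222.9]
pad 0.85 [351. 336. 378. 348.] [0.6137 0.1003]
```

```bash
python3 -m jog '[{"wx":0,"wy":0,"wz":0,"dx":0,"dy":0,"dz":-0.06,"hand":0},{"wx":0,"wy":0,"wz":0,"dx":0,"dy":0,"dz":-0.06,"hand":0},{"wx":0,"wy":0,"wz":0,"dx":0,"dy":0,"dz":-0.06,"hand":0},{"wx":0,"wy":0,"wz":0,"dx":0,"dy":0,"dz":-0.03,"hand":0},{"wx":0,"wy":0,"wz":0,"dx":0,"dy":0,"dz":-0.018,"hand":0}]' 10 >/dev/null;  python3 -m jog '[{"wx":0,"wy":0,"wz":0,"dx":0,"dy":0,"dz":0,"hand":0},{"wx":0,"wy":0,"wz":0,"dx":0,"dy":0,"dz":0,"hand":0.5},{"wx":0,"wy":0,"wz":0,"dx":0,"dy":0,"dz":0,"hand":0.7},{"wx":0,"wy":0,"wz":0,"dx":0,"dy":0,"dz":0,"hand":0.7},{"wx":0,"wy":0,"wz":0,"dx":0,"dy":0,"dz":0,"hand":0.7}]' 10 >/dev/null; python3 st.py;  python3 -m jog '[{"wx":0,"wy":0,"wz":0,"dx":0,"dy":0,"dz":0,"hand":0.8},{"wx":0,"wy":0,"wz":0,"dx":0,"dy":0,"dz":0,"hand":1},{"wx":0,"wy":0,"wz":0,"dx":0,"dy":0,"dz":0,"hand":1},{"wx":0,"wy":0,"wz":0,"dx":0,"dy":0,"dz":0,"hand":1},{"wx":0,"wy":0,"wz":0,"dx":0,"dy":0,"dz":0,"hand":1}]' 10 >/dev/null; python3 st.py
```

```text
t 4.48 tcp [0.4702 0.2742 0.0135] grasp [0.4702 0.2742 0.0322] yaw 3.5 z [ 0.001  0.001 -1.   ] F [ 0.7 -0.3 -0.5] ff 0.0 op 63.7 q7 -0.46
t 4.9 tcp [0.4699 0.274  0.0129] grasp [0.4699 0.274  0.0316] yaw 3.5 z [ 0. -0. -1.] F [-0.4  0.2  0.4] ff 0.0 op 30.4 q7 -0.46
```

```bash
python3 -m jog '[{"wx":0,"wy":0,"wz":0,"dx":0,"dy":0,"dz":0,"hand":1},{"wx":0,"wy":0,"wz":0,"dx":0,"dy":0,"dz":0,"hand":1},{"wx":0,"wy":0,"wz":0,"dx":0,"dy":0,"dz":0,"hand":1},{"wx":0,"wy":0,"wz":0,"dx":0,"dy":0,"dz":0,"hand":1},{"wx":0,"wy":0,"wz":0,"dx":0,"dy":0,"dz":0,"hand":1}]' 10 >/dev/null; python3 st.py; python3 -m jog '[{"wx":0,"wy":0,"wz":0,"dx":0,"dy":0,"dz":0.03,"hand":1},{"wx":0,"wy":0,"wz":0,"dx":0,"dy":0,"dz":0.1,"hand":1},{"wx":0,"wy":0,"wz":0,"dx":0,"dy":0,"dz":0.13,"hand":1},{"wx":0,"wy":0,"wz":0,"dx":0,"dy":0,"dz":0.1,"hand":1},{"wx":0,"wy":0,"wz":0,"dx":0,"dy":0,"dz":0.04,"hand":1}]' 10 >/dev/null; python3 -m jog '[{"wx":0,"wy":0,"wz":0,"dx":0,"dy":0,"dz":0,"hand":1},{"wx":0,"wy":0,"wz":0,"dx":0,"dy":0,"dz":0,"hand":1},{"wx":0,"wy":0,"wz":0,"dx":0,"dy":0,"dz":0,"hand":1}]' 10 >/dev/null; python3 st.py; python3 w.py w3
```

```text
t 5.32 tcp [0.4698 0.274  0.0129] grasp [0.4698 0.274  0.0316] yaw 3.5 z [-0. -0. -1.] F [-0.6 -0.4  0.3] ff 10.0 op 12.8 q7 -0.46
t 5.98 tcp [0.469  0.2736 0.1118] grasp [0.469  0.2736 0.1305] yaw 3.5 z [-0.002 -0.001 -1.   ] F [-0.5  0.3 -0.1] ff 10.0 op 13.1 q7 -0.46
t 5.98 tcp [0.469  0.2736 0.1118] grasp [0.469  0.2736 0.1305] yaw 3.5 z [-0.002 -0.001 -1.   ] F [-0.5  0.3 -0.1] ff 10.0 op 13.1 q7 -0.46
cam at [0.465 0.358 0.287]
0.81 [243. 210. 266. 261.]
0.56 [233. 322. 251. 346.]
```

View pics/w3.png

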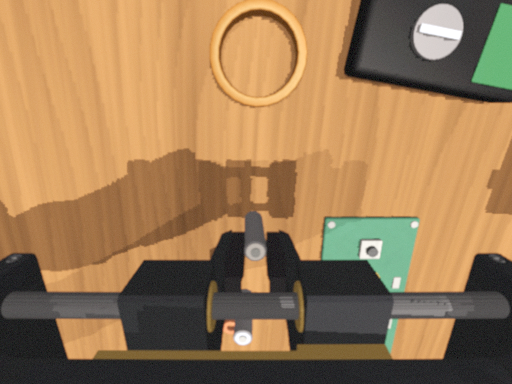

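Picture: the cell is held upright between the fingers at (255,235), with cell_21 below at (243,335) and the board on the right. I'll carry it over pad 1 and measure the pads from there.

```bash
python3 f.py 14 .4698 .274 .099; python3 -m jog '[{"wx":0,"wy":0,"wz":0,"dx":0.03,"dy":-0.06,"dz":0,"hand":1},{"wx":0,"wy":0,"wz":0,"dx":0.062,"dy":-0.126,"dz":0,"hand":1},{"wx":0,"wy":0,"wz":0,"dx":0.062,"dy":-0.126,"dz":0,"hand":1},{"wx":0,"wy":0,"wz":0,"dx":0.062,"dy":-0.126,"dz":0,"hand":1},{"wx":0,"wy":0,"wz":0,"dx":0.062,"dy":-0.126,"dz":0,"hand":1}]' 10 >/dev/null; python3 -m jog '[{"wx":0,"wy":0,"wz":0,"dx":0.062,"dy":-0.126,"dz":0,"hand":1},{"wx":0,"wy":0,"wz":0,"dx":0.062,"dy":-0.126,"dz":0,"hand":1},{"wx":0,"wy":0,"wz":0,"dx":0.062,"dy":-0.126,"dz":0,"hand":1},{"wx":0,"wy":0,"wz":0,"dx":0.062,"dy":-0.126,"dz":0,"hand":1},{"wx":0,"wy":0,"wz":0,"dx":0.062,"dy":-0.126,"dz":0,"hand":1}]' 10 >/dev/null; python3 -m jog '[{"wx":0,"wy":0,"wz":0,"dx":0.036,"dy":-0.07,"dz":0,"hand":1},{"wx":0,"wy":0,"wz":0,"dx":0,"dy":0,"dz":0,"hand":1},{"wx":0,"wy":0,"wz":0,"dx":0,"dy":0,"dz":0,"hand":1},{"wx":0,"wy":0,"wz":0,"dx":0,"dy":0,"dz":0,"hand":1},{"wx":0,"wy":0,"wz":0,"dx":0,"dy":0,"dz":0,"hand":1}]' 10 >/dev/null; python3 w.py w4; python3 f.py 14 .626 -.042 .099
```

```text
t 6.13 tcp [0.469  0.2735 0.1116] grasp [0.4691 0.2736 0.1303] yaw 3.5 z [-0.002 -0.001 -1.   ] F [0.6 0.3 0.5] ff 10.0 op 13.1 q7 -0.46
14 [0.4704 0.2745] rms 1.17 [244. 211. 266. 261.] [242.2 209.8 265.6 262.8]
t 7.53 tcp [ 0.6251 -0.0396  0.1127] grasp [ 0.6252 -0.0396  0.1314] yaw 3.6 z [-0.001  0.002 -1.   ] F [-0.3  0.3 -0.4] ff 10.0 op 13.3 q7 0.04
cam at [0.621 0.045 0.288]
0.92 [ 52.   0. 109.  21.]
0.83 [ 54. 228. 121. 289.]
0.82 [ 46. 280.  85. 290.]
0.66 [241. 210. 266. 263.]
0.56 [ 84. 325. 125. 361.]
pad 0.85 [236. 168. 274. 206.] 1099 [ 0.6255 -0.0392]
pad 0.8 [234.  28. 277.  77.] 1678 [0.6178 0.0905]
pad 0.7 [232. 102. 275. 144.] 1351 [0.6218 0.0254]
t 7.68 tcp [ 0.6255 -0.0403  0.113 ] grasp [ 0.6255 -0.0403  0.1317] yaw 3.6 z [-0.     0.001 -1.   ] F [ 0.4 -0.5 -0.5] ff 10.0 op 13.0 q7 0.04
14 [ 0.6269 -0.0402] rms 0.88 [243. 211. 267. 261.] [241.7 211.7 264.9 264.4]
pad 0.76 [236. 168. 273. 202.] [ 0.6253 -0.0394]
pad 0.72 [232.  27. 276.  77.] [0.6177 0.0903]
pad 0.68 [235. 102. 276. 145.] [0.6218 0.0258]
```

View pics/w4.png

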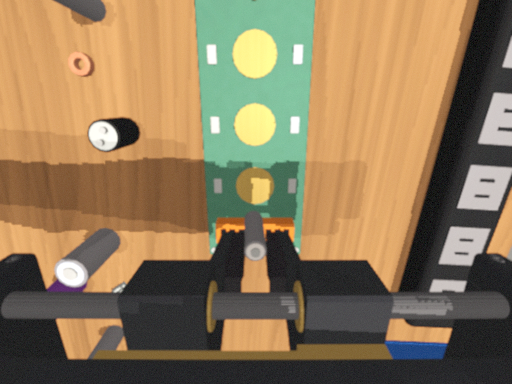

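Picture: the cell is held over pad 1 at (255,187), with pads 2 and 3 at (254,124) and (255,53) and the connector at (255,226). I'll descend to about 10 mm above the pad and recheck the relative offset.

```bash
python3 -m jog '[{"wx":0,"wy":0,"wz":0,"dx":0,"dy":0,"dz":-0.08,"hand":1},{"wx":0,"wy":0,"wz":0,"dx":0,"dy":0,"dz":-0.1,"hand":1},{"wx":0,"wy":0,"wz":0,"dx":0,"dy":0,"dz":-0.09,"hand":1},{"wx":0,"wy":0,"wz":0,"dx":0,"dy":0,"dz":-0.05,"hand":1},{"wx":0,"wy":0,"wz":0,"dx":0,"dy":0,"dz":0,"hand":1}]' 10 >/dev/null; python3 -m jog '[{"wx":0,"wy":0,"wz":0,"dx":0,"dy":0,"dz":0,"hand":1},{"wx":0,"wy":0,"wz":0,"dx":0,"dy":0,"dz":0,"hand":1},{"wx":0,"wy":0,"wz":0,"dx":0,"dy":0,"dz":0,"hand":1},{"wx":0,"wy":0,"wz":0,"dx":0,"dy":0,"dz":0,"hand":1}]' 10 >/dev/null
cat > v.py <<'E'
# composite check: wrist + scene + top crops with predicted circles
import sys; from h import *
exec(open('st.py').read())
name,k,zb=sys.argv[1],sys.argv[2],float(sys.argv[3]); 
off=np.array(eval(sys.argv[4])) if len(sys.argv)>4 else np.zeros(2)
D={'14':(.014,.05),'21':(.021,.07),'26':(.026,.065),'33':(.033,.07)}[k]
P={'14':(.6257,-.0393),'21':(.6218,.0256),'26':(.6178,.0905),'33':(.6138,.1553)}[k]
cells=[]
for n,W in(("wrist",(110,90)),("scene",(50,40)),("top",(40,32))):
    c=r.camera_info(n); im=r.snapshot(n)[:,:,::-1].copy(); u=proj(c,[*P,.02])[0]
    hsv=cv2.cvtColor(im,cv2.COLOR_BGR2HSV); m=cv2.inRange(hsv,(18,110,60),(34,255,255))
    N,l,st,ce=cv2.connectedComponentsWithStats(m)
    for i in range(1,N):
        if st[i,4]>40 and np.hypot(*(ce[i]-u))<W[0]/2:
            hull=cv2.convexHull(np.argwhere(l==i)[:,::-1].astype(np.int32)); e=cv2.fitEllipse(hull) if len(hull)>4 else None
            if e: print(n,'pad ellipse',ray(c,e[0],.01).round(4)[:2],np.round(e[1],1),st[i,4])
    x0,y0=int(max(0,u[0]-W[0]/2)),int(max(0,u[1]-W[1]/2)); s=400/W[0]
    cr=cv2.resize(im[y0:y0+W[1],x0:x0+W[0]],None,fx=s,fy=s,interpolation=cv2.INTER_CUBIC)
    cells.append(cv2.copyMakeBorder(cr,0,max(0,330-cr.shape[0]),0,max(0,400-cr.shape[1]),cv2.BORDER_CONSTANT)[:330,:400])
    g=s_=r.get_state()['tool_pos'][:2]+off
    for A,col in((cyl(*g,D[0],zb,zb)[:60],(0,0,255)),(cyl(*g,D[0],zb+D[1]-.002,zb)[:60],(255,0,0))):
        q=((proj(c,A)-[x0,y0]+.5)*s).astype(np.int32); cv2.polylines(cells[-1],[q],True,col,1)
cv2.imwrite('pics/'+name+'.png',cv2.resize(np.hstack(cells),(800,220)) if 0 else np.vstack([np.hstack(cells[:2])[:300],np.hstack([cells[2],cells[2]*0])[:300]]))
E
python3 v.py v1 14 .02; python3 f.py 14 .6257 -.04 .02
```

```text
t 8.58 tcp [ 0.6269 -0.042   0.0343] grasp [ 0.6268 -0.042   0.053 ] yaw 3.5 z [ 0.002 -0.    -1.   ] F [-0.3  0.4 -0.5] ff 10.0 op 13.1 q7 0.03
wrist pad ellipse [ 0.626  -0.0393] [47.3 50.7] 1509
scene pad ellipse [ 0.6235 -0.0297] [ 8.5 17.2] 108
t 8.73 tcp [ 0.6263 -0.042   0.0337] grasp [ 0.6263 -0.042   0.0524] yaw 3.5 z [ 0.001  0.    -1.   ] F [-0.3  0.1 -0.5] ff 10.0 op 13.3 q7 0.03
14 [ 0.6273 -0.0414] rms 0.52 [243. 210. 266. 261.] [240.2 207.4 263.7 259.5]
pad 0.82 [228. 190. 278. 229.] [ 0.6253 -0.0364]
pad 0.79 [221.   0. 285.  65.] [0.6178 0.089 ]
pad 0.56 [223.  99. 284. 157.] [0.6216 0.0256]
```

View pics/v1.png

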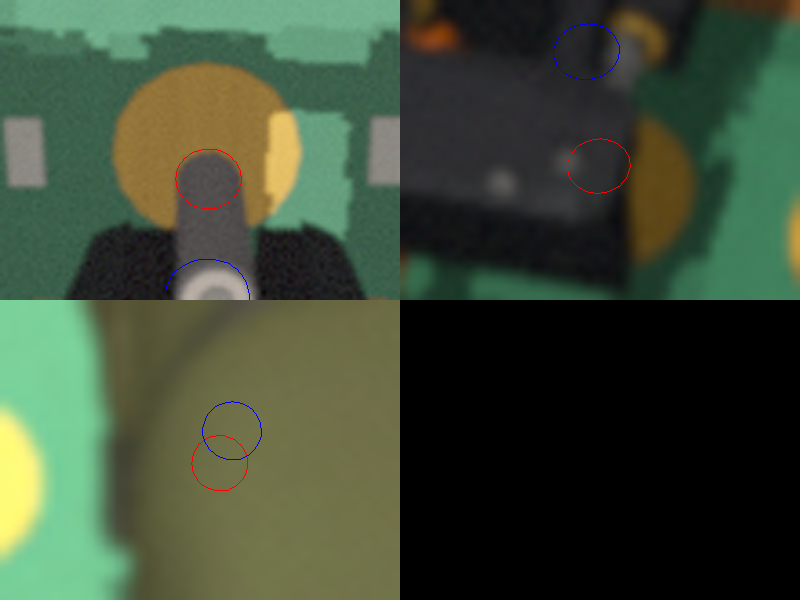

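Composite picture: the wrist crop (top left) shows the held cell's foot at about (209,180), and the pad centre is near (207,150). The red prediction matches the foot edge, so the cell needs to shift about +2.4 mm in y. Then lower, release and check.

```bash
python3 -m jog '[{"wx":0,"wy":0,"wz":0,"dx":-0.002,"dy":0.01,"dz":-0.01,"hand":1},{"wx":0,"wy":0,"wz":0,"dx":0,"dy":0,"dz":-0.01,"hand":1},{"wx":0,"wy":0,"wz":0,"dx":0,"dy":0,"dz":-0.01,"hand":1},{"wx":0,"wy":0,"wz":0,"dx":0,"dy":0,"dz":-0.01,"hand":1},{"wx":0,"wy":0,"wz":0,"dx":0,"dy":0,"dz":0,"hand":1}]' 10 >/dev/null; python3 -m jog '[{"wx":0,"wy":0,"wz":0,"dx":0,"dy":0,"dz":0,"hand":1},{"wx":0,"wy":0,"wz":0,"dx":0,"dy":0,"dz":0,"hand":1},{"wx":0,"wy":0,"wz":0,"dx":0,"dy":0,"dz":0,"hand":1}]' 10 >/dev/null; python3 st.py; python3 f.py 14 .6257 -.04 .0105
```

```text
t 9.55 tcp [ 0.6254 -0.0395  0.0229] grasp [ 0.6254 -0.0395  0.0416] yaw 3.5 z [ 0.  0. -1.] F [-0.1  0.5  1.3] ff 10.0 op 12.8 q7 0.03
t 9.55 tcp [ 0.6254 -0.0395  0.0229] grasp [ 0.6254 -0.0395  0.0416] yaw 3.5 z [ 0.  0. -1.] F [-0.1  0.5  1.3] ff 10.0 op 12.8 q7 0.03
14 [ 0.6266 -0.0382] rms 0.85 [244. 210. 266. 261.] [241.5 211.1 265.  264.3]
pad 0.86 [220.   1. 286.  66.] [0.6179 0.0888]
pad 0.85 [225. 100. 285. 164.] [0.6215 0.0255]
pad 0.58 [227. 193. 282. 236.] [ 0.6259 -0.0347]
```

```bash
python3 -m jog '[{"wx":0,"wy":0,"wz":0,"dx":0,"dy":0,"dz":0,"hand":0.8},{"wx":0,"wy":0,"wz":0,"dx":0,"dy":0,"dz":0,"hand":0.7},{"wx":0,"wy":0,"wz":0,"dx":0,"dy":0,"dz":0,"hand":0.5},{"wx":0,"wy":0,"wz":0,"dx":0,"dy":0,"dz":0,"hand":0.5},{"wx":0,"wy":0,"wz":0,"dx":0,"dy":0,"dz":0,"hand":0.5}]' 10 >/dev/null; python3 st.py; python3 -m jog '[{"wx":0,"wy":0,"wz":0,"dx":0,"dy":0,"dz":0,"hand":0.3},{"wx":0,"wy":0,"wz":0,"dx":0,"dy":0,"dz":0.05,"hand":0},{"wx":0,"wy":0,"wz":0,"dx":0,"dy":0,"dz":0.1,"hand":0},{"wx":0,"wy":0,"wz":0,"dx":0,"dy":0,"dz":0.15,"hand":0},{"wx":0,"wy":0,"wz":0,"dx":0,"dy":0,"dz":0.15,"hand":0}]' 10 >/dev/null;  python3 -m jog '[{"wx":0,"wy":0,"wz":0,"dx":0,"dy":0,"dz":0.1,"hand":0},{"wx":0,"wy":0,"wz":0,"dx":0,"dy":0,"dz":0.05,"hand":0},{"wx":0,"wy":0,"wz":0,"dx":0,"dy":0,"dz":0,"hand":0},{"wx":0,"wy":0,"wz":0,"dx":0,"dy":0,"dz":0,"hand":0},{"wx":0,"wy":0,"wz":0,"dx":0,"dy":0,"dz":0,"hand":0}]' 10 >/dev/null; python3 w.py w5;  python3 f.py 14 .6257 -.04 .01
```

```text
t 10.12 tcp [ 0.6253 -0.0395  0.0229] grasp [ 0.6253 -0.0395  0.0416] yaw 3.5 z [-0.  0. -1.] F [ 0.1  0.1 -0.5] ff 0.0 op 42.0 q7 0.03
t 10.95 tcp [ 0.6244 -0.0394  0.1721] grasp [ 0.6244 -0.0394  0.1908] yaw 3.5 z [-0.002  0.    -1.   ] F [-0.2 -0.8  0.3] ff 0.0 op 87.5 q7 0.04
cam at [0.621 0.045 0.348]
0.94 [ 88. 208. 146. 258.]
0.62 [ 80. 251. 108. 264.]
0.59 [246. 168. 256. 187.]
0.58 [ 77.   2. 131.  36.]
pad 0.98 [238.  42. 274.  80.] 1038 [0.6174 0.0904]
pad 0.91 [241. 158. 272. 185.] 573 [ 0.6266 -0.0367]
pad 0.83 [239. 103. 273. 139.] 933 [0.6215 0.0256]
pad 0.74 [236.   0. 275.  18.] 583 [0.6145 0.1445]
t 11.1 tcp [ 0.6243 -0.0394  0.1715] grasp [ 0.6244 -0.0394  0.1902] yaw 3.5 z [-0.003  0.    -1.   ] F [ 0.2 -0.3  0.7] ff 0.0 op 87.7 q7 0.04
14 [ 0.6255 -0.0385] rms 0.68 [249. 167. 261. 187.] [248.9 167.1 261.3 189.1]
pad 0.91 [239. 159. 267. 188.] [ 0.6253 -0.0361]
pad 0.83 [238. 102. 272. 136.] [0.6214 0.0252]
pad 0.69 [237.  44. 273.  81.] [0.6173 0.0903]
pad 0.56 [238.   0. 273.  17.] [0.6142 0.1448]
```

View pics/w5.png

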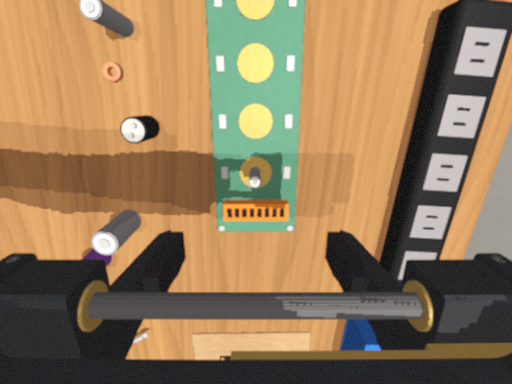

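Picture: cell_14 stands upright on pad 1 at (255,175), and pads 2 and 3 at (256,121) and (255,63) are free. Next is cell_21.

```bash
python3 f.py 21 .4664 .1180 0 33 .451 -.1250 0 | grep -v pad;  python3 -m jog '[{"wx":0,"wy":0,"wz":0,"dx":-0.06,"dy":0.06,"dz":0,"hand":0},{"wx":0,"wy":0,"wz":0,"dx":-0.106,"dy":0.106,"dz":0,"hand":0},{"wx":0,"wy":0,"wz":0,"dx":-0.106,"dy":0.106,"dz":0,"hand":0},{"wx":0,"wy":0,"wz":0,"dx":-0.106,"dy":0.106,"dz":0,"hand":0},{"wx":0,"wy":0,"wz":0,"dx":-0.106,"dy":0.106,"dz":0,"hand":0}]' 20 >/dev/null; python3 -m jog '[{"wx":0,"wy":0,"wz":0,"dx":-0.1,"dy":0.1,"dz":0,"hand":0},{"wx":0,"wy":0,"wz":0,"dx":-0.05,"dy":0.05,"dz":-0.05,"hand":0},{"wx":0,"wy":0,"wz":0,"dx":0,"dy":0,"dz":-0.1,"hand":0},{"wx":0,"wy":0,"wz":0,"dx":0,"dy":0,"dz":-0.04,"hand":0},{"wx":0,"wy":0,"wz":0,"dx":0,"dy":0,"dz":0,"hand":0}]' 20 >/dev/null;  python3 -m jog '[{"wx":0,"wy":0,"wz":0,"dx":0,"dy":0,"dz":0,"hand":0},{"wx":0,"wy":0,"wz":0,"dx":0,"dy":0,"dz":0,"hand":0},{"wx":0,"wy":0,"wz":0,"dx":0,"dy":0,"dz":0,"hand":0}]' 20 >/dev/null; python3 f.py 21 .4664 .1180 0
```

```text
t 11.25 tcp [ 0.6249 -0.0394  0.172 ] grasp [ 0.6249 -0.0394  0.1907] yaw 3.5 z [-0.002  0.    -1.   ] F [ 0.1  0.2 -1. ] ff 0.0 op 87.8 q7 0.04
21 [0.4663 0.1149] rms 2.68 [ 78.   0. 134.  37.] [ 77.4  -5.  134.1  39.3]
33 [ 0.4519 -0.1239] rms 0.74 [ 91. 210. 141. 256.] [ 89.6 210.1 141.4 257.3]
t 12.48 tcp [0.4678 0.1189 0.1262] grasp [0.4677 0.1189 0.1449] yaw 3.5 z [ 0.002  0.001 -1.   ] F [-0.4  0.3  0.8] ff 0.0 op 88.2 q7 -0.27
21 [0.4661 0.1198] rms 0.98 [241. 171. 262. 208.] [240.5 171.2 263.  210.7]
pad 0.95 [366. 140. 405. 173.] [0.6135 0.1553]
pad 0.63 [359. 198. 396. 230.] [0.6176 0.0903]
pad 0.53 [364. 248. 385. 265.] [0.6298 0.0339]
```

```bash
python3 -m jog '[{"wx":0,"wy":0,"wz":0,"dx":-0.003,"dy":0.001,"dz":-0.09,"hand":0},{"wx":0,"wy":0,"wz":0,"dx":0,"dy":0,"dz":-0.13,"hand":0},{"wx":0,"wy":0,"wz":0,"dx":0,"dy":0,"dz":-0.12,"hand":0},{"wx":0,"wy":0,"wz":0,"dx":0,"dy":0,"dz":-0.06,"hand":0},{"wx":0,"wy":0,"wz":0,"dx":0,"dy":0,"dz":-0.02,"hand":0.3}]' 20 >/dev/null;  python3 -m jog '[{"wx":0,"wy":0,"wz":0,"dx":0,"dy":0,"dz":0,"hand":0.6},{"wx":0,"wy":0,"wz":0,"dx":0,"dy":0,"dz":0,"hand":0.6},{"wx":0,"wy":0,"wz":0,"dx":0,"dy":0,"dz":0,"hand":0.7},{"wx":0,"wy":0,"wz":0,"dx":0,"dy":0,"dz":0,"hand":0.7},{"wx":0,"wy":0,"wz":0,"dx":0,"dy":0,"dz":0,"hand":0.7}]' 20 >/dev/null; python3 -m jog '[{"wx":0,"wy":0,"wz":0,"dx":0,"dy":0,"dz":0,"hand":0.7},{"wx":0,"wy":0,"wz":0,"dx":0,"dy":0,"dz":0,"hand":0.7},{"wx":0,"wy":0,"wz":0,"dx":0,"dy":0,"dz":0,"hand":0.7},{"wx":0,"wy":0,"wz":0,"dx":0,"dy":0,"dz":0,"hand":0.7}]' 20 >/dev/null; python3 st.py; python3 -m jog '[{"wx":0,"wy":0,"wz":0,"dx":0,"dy":0,"dz":0,"hand":0.8},{"wx":0,"wy":0,"wz":0,"dx":0,"dy":0,"dz":0,"hand":1},{"wx":0,"wy":0,"wz":0,"dx":0,"dy":0,"dz":0,"hand":1},{"wx":0,"wy":0,"wz":0,"dx":0,"dy":0,"dz":0,"hand":1}]' 20 >/dev/null; python3 st.py
```

```text
t 13.8 tcp [0.4662 0.1193 0.0205] grasp [0.4662 0.1193 0.0392] yaw 3.5 z [ 0.  0. -1.] F [-0.8 -0.   0.5] ff 0.0 op 26.7 q7 -0.28
t 14.13 tcp [0.4661 0.1193 0.0204] grasp [0.4661 0.1193 0.0391] yaw 3.5 z [-0. -0. -1.] F [-0.4 -0.1 -0.2] ff 19.9 op 20.6 q7 -0.28
```

```bash
python3 -m jog '[{"wx":0,"wy":0,"wz":0,"dx":0,"dy":0,"dz":0.03,"hand":1},{"wx":0,"wy":0,"wz":0,"dx":0,"dy":0,"dz":0.1,"hand":1},{"wx":0,"wy":0,"wz":0,"dx":0,"dy":0,"dz":0.13,"hand":1},{"wx":0,"wy":0,"wz":0,"dx":0,"dy":0,"dz":0.1,"hand":1},{"wx":0,"wy":0,"wz":0,"dx":0.04,"dy":-0.024,"dz":0.04,"hand":1}]' 20 >/dev/null; python3 -m jog '[{"wx":0,"wy":0,"wz":0,"dx":0.1,"dy":-0.06,"dz":0,"hand":1},{"wx":0,"wy":0,"wz":0,"dx":0.12,"dy":-0.072,"dz":0,"hand":1},{"wx":0,"wy":0,"wz":0,"dx":0.12,"dy":-0.072,"dz":0,"hand":1},{"wx":0,"wy":0,"wz":0,"dx":0.12,"dy":-0.072,"dz":0,"hand":1},{"wx":0,"wy":0,"wz":0,"dx":0.08,"dy":-0.048,"dz":0,"hand":1}]' 20 >/dev/null; python3 -m jog '[{"wx":0,"wy":0,"wz":0,"dx":0.042,"dy":-0.026,"dz":0,"hand":1},{"wx":0,"wy":0,"wz":0,"dx":0,"dy":0,"dz":-0.05,"hand":1},{"wx":0,"wy":0,"wz":0,"dx":0,"dy":0,"dz":-0.1,"hand":1},{"wx":0,"wy":0,"wz":0,"dx":0,"dy":0,"dz":-0.1,"hand":1},{"wx":0,"wy":0,"wz":0,"dx":0,"dy":0,"dz":-0.05,"hand":1}]' 20 >/dev/null; python3 -m jog '[{"wx":0,"wy":0,"wz":0,"dx":0,"dy":0,"dz":0,"hand":1},{"wx":0,"wy":0,"wz":0,"dx":0,"dy":0,"dz":0,"hand":1},{"wx":0,"wy":0,"wz":0,"dx":0,"dy":0,"dz":0,"hand":1},{"wx":0,"wy":0,"wz":0,"dx":0,"dy":0,"dz":0,"hand":1},{"wx":0,"wy":0,"wz":0,"dx":0,"dy":0,"dz":0,"hand":1}]' 20 >/dev/null; python3 v.py v2 21 .022; python3 f.py 21 .622 .0256 .022
```

```text
t 15.8 tcp [0.6226 0.0259 0.0468] grasp [0.6225 0.0258 0.0655] yaw 3.5 z [ 0.002  0.    -1.   ] F [ 0.2 -0.3 -1.1] ff 19.9 op 20.1 q7 -0.09
wrist pad ellipse [0.6218 0.0256] [44.5 47.7] 1051
t 15.95 tcp [0.622  0.0258 0.0462] grasp [0.622  0.0258 0.0649] yaw 3.5 z [ 0.001  0.    -1.   ] F [-0.6  0.2 -0.5] ff 19.9 op 20.1 q7 -0.09
21 [0.6234 0.025 ] rms 0.37 [237. 202. 273. 278.] [234.1 201.1 271.1 277.2]
pad 0.64 [225. 106. 280. 159.] [0.6171 0.0901]
pad 0.64 [234. 269. 273. 291.] [ 0.6282 -0.0479]
pad 0.6 [221.   5. 282.  67.] [0.6137 0.1554]
pad 0.58 [230. 184. 276. 226.] [0.6204 0.0308]
```

View pics/v2.png

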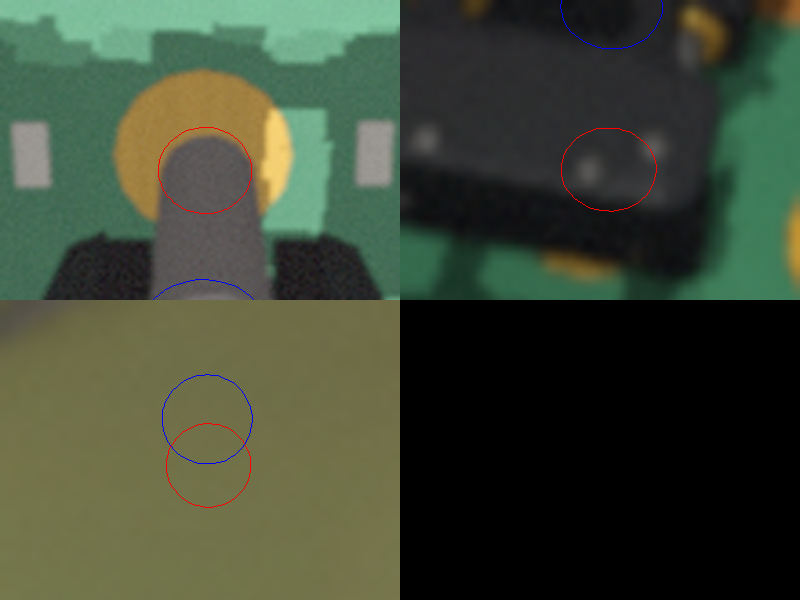

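Composite picture: in the wrist crop the foot is at about (206,180) and the pad centre at (204,~155). Foot and pad agree within 1 mm. Now lower it 15.8 mm.

```bash
python3 -m jog '[{"wx":0,"wy":0,"wz":0,"dx":-0.003,"dy":0,"dz":-0.015,"hand":1},{"wx":0,"wy":0,"wz":0,"dx":0,"dy":0,"dz":-0.02,"hand":1},{"wx":0,"wy":0,"wz":0,"dx":0,"dy":0,"dz":-0.015,"hand":1},{"wx":0,"wy":0,"wz":0,"dx":0,"dy":0,"dz":-0.008,"hand":1},{"wx":0,"wy":0,"wz":0,"dx":0,"dy":0,"dz":0,"hand":1}]' 20 >/dev/null; python3 -m jog '[{"wx":0,"wy":0,"wz":0,"dx":0,"dy":0,"dz":0,"hand":1},{"wx":0,"wy":0,"wz":0,"dx":0,"dy":0,"dz":0,"hand":1},{"wx":0,"wy":0,"wz":0,"dx":0,"dy":0,"dz":0,"hand":1}]' 20 >/dev/null; python3 st.py; python3 f.py 21 .622 .0256 .011
```

```text
t 16.77 tcp [0.6209 0.0258 0.0308] grasp [0.6209 0.0258 0.0495] yaw 3.5 z [ 0.  0. -1.] F [ 0.2 -0.2 -0.7] ff 19.9 op 20.4 q7 -0.09
t 16.77 tcp [0.6209 0.0258 0.0308] grasp [0.6209 0.0258 0.0495] yaw 3.5 z [ 0.  0. -1.] F [ 0.2 -0.2 -0.7] ff 19.9 op 20.4 q7 -0.09
21 [0.6221 0.0275] rms 1.49 [237. 203. 273. 278.] [235.5 203.1 273.7 282. ]
pad 0.93 [224. 102. 283. 162.] [0.6172 0.0906]
pad 0.93 [235. 270. 273. 291.] [ 0.6257 -0.0386]
pad 0.87 [220.   0. 285.  64.] [0.6134 0.1549]
pad 0.69 [228. 192. 280. 234.] [0.6216 0.0308]
```

```bash
python3 -m jog '[{"wx":0,"wy":0,"wz":0,"dx":0,"dy":0,"dz":-0.002,"hand":1},{"wx":0,"wy":0,"wz":0,"dx":0,"dy":0,"dz":0,"hand":1},{"wx":0,"wy":0,"wz":0,"dx":0,"dy":0,"dz":0,"hand":0.7},{"wx":0,"wy":0,"wz":0,"dx":0,"dy":0,"dz":0,"hand":0.6},{"wx":0,"wy":0,"wz":0,"dx":0,"dy":0,"dz":0,"hand":0.5}]' 20 >/dev/null; python3 st.py; python3 -m jog '[{"wx":0,"wy":0,"wz":0,"dx":0,"dy":0,"dz":0,"hand":0.3},{"wx":0,"wy":0,"wz":0,"dx":0,"dy":0,"dz":0,"hand":0.2},{"wx":0,"wy":0,"wz":0,"dx":0,"dy":0,"dz":0,"hand":0.2},{"wx":0,"wy":0,"wz":0,"dx":0,"dy":0,"dz":0,"hand":0},{"wx":0,"wy":0,"wz":0,"dx":0,"dy":0,"dz":0.05,"hand":0}]' 20 >/dev/null;  python3 -m jog '[{"wx":0,"wy":0,"wz":0,"dx":0,"dy":0,"dz":0.12,"hand":0},{"wx":0,"wy":0,"wz":0,"dx":0,"dy":0,"dz":0.15,"hand":0},{"wx":0,"wy":0,"wz":0,"dx":0,"dy":0,"dz":0.15,"hand":0},{"wx":0,"wy":0,"wz":0,"dx":0,"dy":0,"dz":0.1,"hand":0},{"wx":0,"wy":0,"wz":0,"dx":0,"dy":0,"dz":0.04,"hand":0}]' 20 >/dev/null; python3 -m jog '[{"wx":0,"wy":0,"wz":0,"dx":0,"dy":0,"dz":0,"hand":0},{"wx":0,"wy":0,"wz":0,"dx":0,"dy":0,"dz":0,"hand":0},{"wx":0,"wy":0,"wz":0,"dx":0,"dy":0,"dz":0,"hand":0}]' 20 >/dev/null; python3 f.py 21 .6217 .0256 .01 14 .6255 -.039 .01 33 .451 -.125 0
```

```text
t 17.33 tcp [0.6209 0.0258 0.0305] grasp [0.6209 0.0258 0.0492] yaw 3.5 z [ 0.  0. -1.] F [ 0.1 -0.9  0.4] ff 0.0 op 37.7 q7 -0.09
t 18.42 tcp [0.6195 0.0257 0.1813] grasp [0.6196 0.0257 0.2   ] yaw 3.5 z [-0.003 -0.    -1.   ] F [ 0.2 -0.5 -0.7] ff 0.0 op 88.5 q7 -0.07
21 [0.6212 0.0263] rms 0.08 [246. 162. 265. 194.] [246.3 162.6 265.5 194.6]
14 [ 0.6252 -0.0383] rms 1.21 [251. 211. 260. 234.] [250.1 210.1 261.4 235.7]
33 [ 0.454  -0.1122] rms 6.26 [108. 247. 143. 284.] [105.3 247.2 150.8 296.2]
pad 0.97 [242. 201. 269. 228.] [ 0.6263 -0.0364]
pad 0.84 [240. 104. 277. 137.] [0.6174 0.0898]
pad 0.6 [237.  47. 273.  80.] [0.6132 0.1551]
pad 0.57 [241. 158. 272. 179.] [0.6207 0.0303]
```

```bash
python3 -m jog '[{"wx":0,"wy":0,"wz":0,"dx":-0.058,"dy":-0.05,"dz":0,"hand":0},{"wx":0,"wy":0,"wz":0,"dx":-0.11,"dy":-0.098,"dz":0,"hand":0},{"wx":0,"wy":0,"wz":0,"dx":-0.11,"dy":-0.098,"dz":0,"hand":0},{"wx":0,"wy":0,"wz":0,"dx":-0.11,"dy":-0.098,"dz":0,"hand":0},{"wx":0,"wy":0,"wz":0,"dx":-0.11,"dy":-0.098,"dz":0,"hand":0}]' 30 >/dev/null; python3 -m jog '[{"wx":0,"wy":0,"wz":0,"dx":-0.11,"dy":-0.098,"dz":0,"hand":0},{"wx":0,"wy":0,"wz":0,"dx":-0.07,"dy":-0.06,"dz":-0.04,"hand":0},{"wx":0,"wy":0,"wz":0,"dx":0,"dy":0,"dz":-0.1,"hand":0},{"wx":0,"wy":0,"wz":0,"dx":0,"dy":0,"dz":-0.06,"hand":0},{"wx":0,"wy":0,"wz":0,"dx":0,"dy":0,"dz":-0.02,"hand":0}]' 30 >/dev/null;  python3 -m jog '[{"wx":0,"wy":0,"wz":0,"dx":0,"dy":0,"dz":0,"hand":0},{"wx":0,"wy":0,"wz":0,"dx":0,"dy":0,"dz":0,"hand":0},{"wx":0,"wy":0,"wz":0,"dx":0,"dy":0,"dz":0,"hand":0},{"wx":0,"wy":0,"wz":0,"dx":0,"dy":0,"dz":0,"hand":0}]' 30 >/dev/null; python3 w.py w6; python3 f.py 33 .4515 -.1245 0
```

```text
t 19.73 tcp [ 0.4521 -0.1241  0.1286] grasp [ 0.4521 -0.1241  0.1473] yaw 3.5 z [ 0.002 -0.    -1.   ] F [ 0.3  0.7 -0.5] ff 0.0 op 87.9 q7 0.16
cam at [ 0.448 -0.04   0.304]
0.85 [232. 166. 266. 215.]
0.71 [185. 213. 223. 265.]
0.66 [416. 110. 458. 125.]
0.66 [421.  13. 506.  58.]
0.58 [231. 272. 252. 325.]
pad 0.86 [412.  22. 452.  72.] 875 [0.6174 0.0224]
pad 0.84 [403.  98. 437. 135.] 816 [ 0.6228 -0.04  ]
t 19.88 tcp [ 0.4518 -0.1242  0.1285] grasp [ 0.4518 -0.1242  0.1472] yaw 3.5 z [ 0.001 -0.    -1.   ] F [ 0.9 -0.2  0.1] ff 0.0 op 88.0 q7 0.16
33 [ 0.451  -0.1232] rms 0.97 [236. 165. 269. 213.] [235.4 165.2 270.6 215.1]
pad 0.76 [401.  96. 440. 135.] [ 0.6235 -0.0399]
pad 0.58 [412.  26. 452.  71.] [0.6175 0.0223]
```

View pics/w6.png

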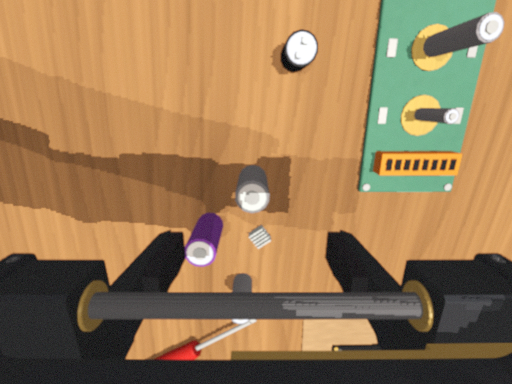

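Picture: cell_33 (grey) is at (253,190), under the open gripper. Purple (204,240) is clear of the fingers, and cells 14 and 21 are standing on the board at (425,115) and (432,47). Descend and grasp.

```bash
python3 -m jog '[{"wx":0,"wy":0,"wz":0,"dx":-0.003,"dy":0.001,"dz":-0.09,"hand":0},{"wx":0,"wy":0,"wz":0,"dx":0,"dy":0,"dz":-0.13,"hand":0},{"wx":0,"wy":0,"wz":0,"dx":0,"dy":0,"dz":-0.12,"hand":0},{"wx":0,"wy":0,"wz":0,"dx":0,"dy":0,"dz":-0.06,"hand":0},{"wx":0,"wy":0,"wz":0,"dx":0,"dy":0,"dz":-0.028,"hand":0.2}]' 30 >/dev/null;  python3 -m jog '[{"wx":0,"wy":0,"wz":0,"dx":0,"dy":0,"dz":0,"hand":0.55},{"wx":0,"wy":0,"wz":0,"dx":0,"dy":0,"dz":0,"hand":0.55},{"wx":0,"wy":0,"wz":0,"dx":0,"dy":0,"dz":0,"hand":0.55},{"wx":0,"wy":0,"wz":0,"dx":0,"dy":0,"dz":0,"hand":0.55},{"wx":0,"wy":0,"wz":0,"dx":0,"dy":0,"dz":0,"hand":0.55}]' 30 >/dev/null; python3 -m jog '[{"wx":0,"wy":0,"wz":0,"dx":0,"dy":0,"dz":0,"hand":0.55},{"wx":0,"wy":0,"wz":0,"dx":0,"dy":0,"dz":0,"hand":0.6},{"wx":0,"wy":0,"wz":0,"dx":0,"dy":0,"dz":0,"hand":0.6}]' 30 >/dev/null; python3 st.py; python3 -m jog '[{"wx":0,"wy":0,"wz":0,"dx":0,"dy":0,"dz":0,"hand":0.65},{"wx":0,"wy":0,"wz":0,"dx":0,"dy":0,"dz":0,"hand":1},{"wx":0,"wy":0,"wz":0,"dx":0,"dy":0,"dz":0,"hand":1},{"wx":0,"wy":0,"wz":0,"dx":0,"dy":0,"dz":0,"hand":1}]' 30 >/dev/null; python3 st.py
```

```text
t 21.12 tcp [ 0.4505 -0.124   0.0212] grasp [ 0.4505 -0.124   0.0399] yaw 3.5 z [ 0. -0. -1.] F [-1.2 -0.1  0.2] ff 0.3 op 35.6 q7 0.14
t 21.45 tcp [ 0.4501 -0.124   0.021 ] grasp [ 0.4502 -0.124   0.0397] yaw 3.5 z [-0.001 -0.    -1.   ] F [-1.8 -0.1  4.2] ff 30.0 op 32.2 q7 0.14
```

```bash
python3 -m jog '[{"wx":0,"wy":0,"wz":0,"dx":0,"dy":0,"dz":0.03,"hand":1},{"wx":0,"wy":0,"wz":0,"dx":0,"dy":0,"dz":0.1,"hand":1},{"wx":0,"wy":0,"wz":0,"dx":0,"dy":0,"dz":0.13,"hand":1},{"wx":0,"wy":0,"wz":0,"dx":0,"dy":0,"dz":0.1,"hand":1},{"wx":0,"wy":0,"wz":0,"dx":0.024,"dy":0.04,"dz":0.04,"hand":1}]' 30 >/dev/null; python3 st.py; python3 -m jog '[{"wx":0,"wy":0,"wz":0,"dx":0.06,"dy":0.1,"dz":0,"hand":1},{"wx":0,"wy":0,"wz":0,"dx":0.075,"dy":0.128,"dz":0,"hand":1},{"wx":0,"wy":0,"wz":0,"dx":0.075,"dy":0.128,"dz":0,"hand":1},{"wx":0,"wy":0,"wz":0,"dx":0.075,"dy":0.128,"dz":0,"hand":1},{"wx":0,"wy":0,"wz":0,"dx":0.075,"dy":0.128,"dz":0,"hand":1}]' 30 >/dev/null; python3 -m jog '[{"wx":0,"wy":0,"wz":0,"dx":0.075,"dy":0.128,"dz":0,"hand":1},{"wx":0,"wy":0,"wz":0,"dx":0.075,"dy":0.128,"dz":0,"hand":1},{"wx":0,"wy":0,"wz":0,"dx":0.075,"dy":0.128,"dz":0,"hand":1},{"wx":0,"wy":0,"wz":0,"dx":0.045,"dy":0.08,"dz":0,"hand":1},{"wx":0,"wy":0,"wz":0,"dx":0,"dy":0,"dz":0,"hand":1}]' 30 >/dev/null; python3 -m jog '[{"wx":0,"wy":0,"wz":0,"dx":0,"dy":0,"dz":-0.05,"hand":1},{"wx":0,"wy":0,"wz":0,"dx":0,"dy":0,"dz":-0.1,"hand":1},{"wx":0,"wy":0,"wz":0,"dx":0,"dy":0,"dz":-0.1,"hand":1},{"wx":0,"wy":0,"wz":0,"dx":0,"dy":0,"dz":-0.05,"hand":1},{"wx":0,"wy":0,"wz":0,"dx":0,"dy":0,"dz":0,"hand":1}]' 30 >/dev/null; python3 -m jog '[{"wx":0,"wy":0,"wz":0,"dx":0,"dy":0,"dz":0,"hand":1},{"wx":0,"wy":0,"wz":0,"dx":0,"dy":0,"dz":0,"hand":1},{"wx":0,"wy":0,"wz":0,"dx":0,"dy":0,"dz":0,"hand":1},{"wx":0,"wy":0,"wz":0,"dx":0,"dy":0,"dz":0,"hand":1}]' 30 >/dev/null; python3 v.py v3 33 .026; python3 f.py 33 .6138 .155 .026
```

```text
t 21.87 tcp [ 0.4568 -0.1163  0.124 ] grasp [ 0.4567 -0.1163  0.1427] yaw 3.3 z [ 0.003 -0.002 -1.   ] F [-0.3 -0.6 -2.5] ff 30.0 op 32.3 q7 0.13
t 23.45 tcp [0.6151 0.1551 0.0473] grasp [0.615  0.1551 0.066 ] yaw 3.5 z [ 0.002  0.001 -1.   ] F [ 0.2  0.7 -1.2] ff 30.0 op 32.3 q7 -0.23
wrist pad ellipse [0.6133 0.1557] [43.4 47.4] 576
t 23.6 tcp [0.6145 0.1552 0.0467] grasp [0.6145 0.1552 0.0654] yaw 3.5 z [ 0.001  0.    -1.   ] F [-0.6  0.2 -1.4] ff 30.0 op 32.2 q7 -0.23
33 [0.6158 0.1568] rms 1.2 [226. 195. 284. 286.] [221.5 195.4 281.1 289.6]
pad 0.77 [227. 183. 276. 213.] [0.6105 0.1652]
pad 0.68 [232. 318. 274. 341.] [0.6208 0.0227]
pad 0.64 [231. 279. 268. 292.] [0.6159 0.0741]
```

View pics/v3.png

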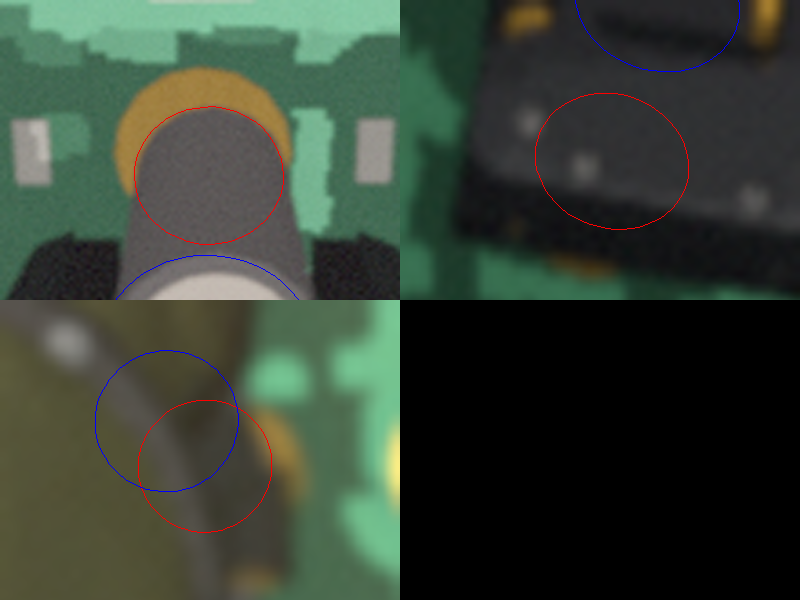

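Composite picture: the foot is centred at about (211,175) and the pad at about (203,150), and the predicted red circle lies on the foot edge. I'll shift about -1.5 mm in x and lower.

```bash
python3 -m jog '[{"wx":0,"wy":0,"wz":0,"dx":-0.003,"dy":0,"dz":-0.015,"hand":1},{"wx":0,"wy":0,"wz":0,"dx":-0.003,"dy":0,"dz":-0.02,"hand":1},{"wx":0,"wy":0,"wz":0,"dx":0,"dy":0,"dz":-0.015,"hand":1},{"wx":0,"wy":0,"wz":0,"dx":0,"dy":0,"dz":-0.008,"hand":1},{"wx":0,"wy":0,"wz":0,"dx":0,"dy":0,"dz":0,"hand":1}]' 30 >/dev/null; python3 -m jog '[{"wx":0,"wy":0,"wz":0,"dx":0,"dy":0,"dz":0,"hand":1},{"wx":0,"wy":0,"wz":0,"dx":0,"dy":0,"dz":0,"hand":1},{"wx":0,"wy":0,"wz":0,"dx":0,"dy":0,"dz":0,"hand":1}]' 30 >/dev/null; python3 st.py; python3 f.py 33 .6138 .155 .011
```

```text
t 24.42 tcp [0.6125 0.155  0.0312] grasp [0.6125 0.155  0.0499] yaw 3.5 z [-0. -0. -1.] F [-0.2  0.2 -0.9] ff 30.0 op 32.3 q7 -0.23
t 24.42 tcp [0.6125 0.155  0.0312] grasp [0.6125 0.155  0.0499] yaw 3.5 z [-0. -0. -1.] F [-0.2  0.2 -0.9] ff 30.0 op 32.3 q7 -0.23
33 [0.6138 0.1569] rms 1.32 [226. 195. 284. 286.] [224.9 195.5 284.7 290.1]
pad 0.74 [230. 276. 277. 293.] [0.6175 0.0852]
pad 0.64 [227. 189. 281. 218.] [0.6167 0.1665]
pad 0.61 [235. 322. 277. 352.] [0.6223 0.0307]
```

```bash
python3 -m jog '[{"wx":0,"wy":0,"wz":0,"dx":0,"dy":0,"dz":-0.001,"hand":1},{"wx":0,"wy":0,"wz":0,"dx":0,"dy":0,"dz":0,"hand":1},{"wx":0,"wy":0,"wz":0,"dx":0,"dy":0,"dz":0,"hand":0.55},{"wx":0,"wy":0,"wz":0,"dx":0,"dy":0,"dz":0,"hand":0.5},{"wx":0,"wy":0,"wz":0,"dx":0,"dy":0,"dz":0,"hand":0.4}]' 30 >/dev/null; python3 st.py; python3 -m jog '[{"wx":0,"wy":0,"wz":0,"dx":0,"dy":0,"dz":0,"hand":0.3},{"wx":0,"wy":0,"wz":0,"dx":0,"dy":0,"dz":0,"hand":0.2},{"wx":0,"wy":0,"wz":0,"dx":0,"dy":0,"dz":0,"hand":0},{"wx":0,"wy":0,"wz":0,"dx":0,"dy":0,"dz":0,"hand":0},{"wx":0,"wy":0,"wz":0,"dx":0,"dy":0,"dz":0.05,"hand":0}]' 30 >/dev/null;  python3 -m jog '[{"wx":0,"wy":0,"wz":0,"dx":0,"dy":0,"dz":0.12,"hand":0},{"wx":0,"wy":0,"wz":0,"dx":0,"dy":0,"dz":0.15,"hand":0},{"wx":0,"wy":0,"wz":0,"dx":0,"dy":0,"dz":0.15,"hand":0},{"wx":0,"wy":0,"wz":0,"dx":0,"dy":0,"dz":0.1,"hand":0},{"wx":0,"wy":0,"wz":0,"dx":0,"dy":0,"dz":0.04,"hand":0}]' 30 >/dev/null; python3 -m jog '[{"wx":0,"wy":0,"wz":0,"dx":0,"dy":0,"dz":0,"hand":0},{"wx":0,"wy":0,"wz":0,"dx":0,"dy":0,"dz":0,"hand":0},{"wx":0,"wy":0,"wz":0,"dx":0,"dy":0,"dz":0,"hand":0}]' 30 >/dev/null; python3 f.py 33 .6138 .155 .01 21 .6212 .026 .01
```

```text
t 24.98 tcp [0.6129 0.1551 0.0314] grasp [0.6129 0.1551 0.0501] yaw 3.5 z [ 0.001  0.    -1.   ] F [0.6 0.4 0. ] ff 0.0 op 48.7 q7 -0.23
t 26.07 tcp [0.6112 0.1548 0.182 ] grasp [0.6113 0.1548 0.2007] yaw 3.5 z [-0.003 -0.001 -1.   ] F [ 0.4  0.3 -0.5] ff 0.0 op 88.1 q7 -0.23
33 [0.6135 0.1555] rms 0.51 [241. 158. 271. 198.] [241.2 157.6 271.3 199.1]
21 [0.6215 0.0262] rms 0.47 [248. 248. 264. 290.] [247.3 247.6 264.1 290.7]
pad 0.83 [242. 200. 269. 228.] [0.6168 0.0903]
pad 0.68 [253. 154. 259. 154.] [0.6118 0.1736]
```

```bash
python3 -m jog '[{"wx":0,"wy":0,"wz":0,"dx":-0.03,"dy":-0.075,"dz":0,"hand":0},{"wx":0,"wy":0,"wz":0,"dx":-0.055,"dy":-0.14,"dz":0,"hand":0},{"wx":0,"wy":0,"wz":0,"dx":-0.055,"dy":-0.14,"dz":0,"hand":0},{"wx":0,"wy":0,"wz":0,"dx":-0.055,"dy":-0.14,"dz":0,"hand":0},{"wx":0,"wy":0,"wz":0,"dx":-0.055,"dy":-0.14,"dz":0,"hand":0}]' 20 >/dev/null; python3 -m jog '[{"wx":0,"wy":0,"wz":0,"dx":-0.055,"dy":-0.14,"dz":0,"hand":0},{"wx":0,"wy":0,"wz":0,"dx":-0.055,"dy":-0.14,"dz":0,"hand":0},{"wx":0,"wy":0,"wz":0,"dx":-0.055,"dy":-0.14,"dz":0,"hand":0},{"wx":0,"wy":0,"wz":0,"dx":-0.055,"dy":-0.14,"dz":0,"hand":0},{"wx":0,"wy":0,"wz":0,"dx":-0.055,"dy":-0.14,"dz":0,"hand":0}]' 20 >/dev/null;  python3 -m jog '[{"wx":0,"wy":0,"wz":0,"dx":-0.055,"dy":-0.14,"dz":0,"hand":0},{"wx":0,"wy":0,"wz":0,"dx":-0.055,"dy":-0.14,"dz":0,"hand":0},{"wx":0,"wy":0,"wz":0,"dx":-0.029,"dy":-0.073,"dz":-0.05,"hand":0},{"wx":0,"wy":0,"wz":0,"dx":0,"dy":0,"dz":-0.1,"hand":0},{"wx":0,"wy":0,"wz":0,"dx":0,"dy":0,"dz":-0.06,"hand":0}]' 20 >/dev/null;  python3 -m jog '[{"wx":0,"wy":0,"wz":0,"dx":0,"dy":0,"dz":0,"hand":0},{"wx":0,"wy":0,"wz":0,"dx":0,"dy":0,"dz":0,"hand":0},{"wx":0,"wy":0,"wz":0,"dx":0,"dy":0,"dz":0,"hand":0},{"wx":0,"wy":0,"wz":0,"dx":0,"dy":0,"dz":0,"hand":0}]' 20 >/dev/null; python3 f.py 26 .447 -.267 0
```

```text
t 27.8 tcp [ 0.4475 -0.2669  0.132 ] grasp [ 0.4474 -0.2669  0.1507] yaw 3.5 z [ 0.002 -0.001 -1.   ] F [-0.5  0.3  0.8] ff 0.0 op 87.8 q7 0.46
26 [ 0.4457 -0.2679] rms 0.7 [238. 169. 265. 208.] [239.5 167.2 266.3 208.1]
```

```bash
python3 -m jog '[{"wx":0,"wy":0,"wz":0,"dx":-0.006,"dy":-0.005,"dz":-0.09,"hand":0},{"wx":0,"wy":0,"wz":0,"dx":0,"dy":0,"dz":-0.13,"hand":0},{"wx":0,"wy":0,"wz":0,"dx":0,"dy":0,"dz":-0.13,"hand":0},{"wx":0,"wy":0,"wz":0,"dx":0,"dy":0,"dz":-0.06,"hand":0},{"wx":0,"wy":0,"wz":0,"dx":0,"dy":0,"dz":-0.03,"hand":0.2}]' 20 >/dev/null;  python3 -m jog '[{"wx":0,"wy":0,"wz":0,"dx":0,"dy":0,"dz":0,"hand":0.6},{"wx":0,"wy":0,"wz":0,"dx":0,"dy":0,"dz":0,"hand":0.6},{"wx":0,"wy":0,"wz":0,"dx":0,"dy":0,"dz":0,"hand":0.6},{"wx":0,"wy":0,"wz":0,"dx":0,"dy":0,"dz":0,"hand":0.6},{"wx":0,"wy":0,"wz":0,"dx":0,"dy":0,"dz":0,"hand":0.6}]' 20 >/dev/null; python3 -m jog '[{"wx":0,"wy":0,"wz":0,"dx":0,"dy":0,"dz":0,"hand":0.65},{"wx":0,"wy":0,"wz":0,"dx":0,"dy":0,"dz":0,"hand":0.65},{"wx":0,"wy":0,"wz":0,"dx":0,"dy":0,"dz":0,"hand":0.65},{"wx":0,"wy":0,"wz":0,"dx":0,"dy":0,"dz":0,"hand":0.65}]' 20 >/dev/null; python3 st.py; python3 -m jog '[{"wx":0,"wy":0,"wz":0,"dx":0,"dy":0,"dz":0,"hand":0.72},{"wx":0,"wy":0,"wz":0,"dx":0,"dy":0,"dz":0,"hand":1},{"wx":0,"wy":0,"wz":0,"dx":0,"dy":0,"dz":0,"hand":1},{"wx":0,"wy":0,"wz":0,"dx":0,"dy":0,"dz":0,"hand":1}]' 20 >/dev/null; python3 st.py
```

```text
t 29.12 tcp [ 0.4452 -0.2682  0.0213] grasp [ 0.4452 -0.2682  0.04  ] yaw 3.5 z [ 0. -0. -1.] F [ 0.5 -0.1 -0.2] ff 0.0 op 30.8 q7 0.45
t 29.45 tcp [ 0.445  -0.2682  0.0212] grasp [ 0.445  -0.2682  0.0399] yaw 3.5 z [-0.  0. -1.] F [-0.  -0.5  0.6] ff 20.0 op 25.5 q7 0.45
```

```bash
python3 -m jog '[{"wx":0,"wy":0,"wz":0,"dx":0,"dy":0,"dz":0.03,"hand":1},{"wx":0,"wy":0,"wz":0,"dx":0,"dy":0,"dz":0.1,"hand":1},{"wx":0,"wy":0,"wz":0,"dx":0,"dy":0,"dz":0.14,"hand":1},{"wx":0,"wy":0,"wz":0,"dx":0,"dy":0,"dz":0.12,"hand":1},{"wx":0,"wy":0,"wz":0,"dx":0,"dy":0,"dz":0.05,"hand":1}]' 20 >/dev/null; python3 -m jog '[{"wx":0,"wy":0,"wz":0,"dx":0.05,"dy":0.1,"dz":0,"hand":1},{"wx":0,"wy":0,"wz":0,"dx":0.064,"dy":0.134,"dz":0,"hand":1},{"wx":0,"wy":0,"wz":0,"dx":0.064,"dy":0.134,"dz":0,"hand":1},{"wx":0,"wy":0,"wz":0,"dx":0.064,"dy":0.134,"dz":0,"hand":1},{"wx":0,"wy":0,"wz":0,"dx":0.064,"dy":0.134,"dz":0,"hand":1}]' 20 >/dev/null; python3 -m jog '[{"wx":0,"wy":0,"wz":0,"dx":0.064,"dy":0.134,"dz":0,"hand":1},{"wx":0,"wy":0,"wz":0,"dx":0.064,"dy":0.134,"dz":0,"hand":1},{"wx":0,"wy":0,"wz":0,"dx":0.064,"dy":0.134,"dz":0,"hand":1},{"wx":0,"wy":0,"wz":0,"dx":0.064,"dy":0.134,"dz":0,"hand":1},{"wx":0,"wy":0,"wz":0,"dx":0.064,"dy":0.134,"dz":0,"hand":1}]' 20 >/dev/null; python3 -m jog '[{"wx":0,"wy":0,"wz":0,"dx":0.04,"dy":0.085,"dz":0,"hand":1},{"wx":0,"wy":0,"wz":0,"dx":0.02,"dy":0.043,"dz":0,"hand":1},{"wx":0,"wy":0,"wz":0,"dx":0,"dy":0,"dz":0,"hand":1},{"wx":0,"wy":0,"wz":0,"dx":0,"dy":0,"dz":0,"hand":1},{"wx":0,"wy":0,"wz":0,"dx":0,"dy":0,"dz":0,"hand":1}]' 20 >/dev/null; python3 st.py
```

```text
t 31.12 tcp [0.6157 0.0869 0.1312] grasp [0.6157 0.0869 0.1499] yaw 3.3 z [-0.001 -0.002 -1.   ] F [ 0.1 -0.5 -1.5] ff 20.0 op 25.4 q7 -0.1
```

```bash
python3 -m jog '[{"wx":0,"wy":0,"wz":0,"dx":0,"dy":0.008,"dz":-0.05,"hand":1},{"wx":0,"wy":0,"wz":0,"dx":0,"dy":0,"dz":-0.1,"hand":1},{"wx":0,"wy":0,"wz":0,"dx":0,"dy":0,"dz":-0.1,"hand":1},{"wx":0,"wy":0,"wz":0,"dx":0,"dy":0,"dz":-0.06,"hand":1},{"wx":0,"wy":0,"wz":0,"dx":0,"dy":0,"dz":-0.026,"hand":1}]' 20 >/dev/null; python3 -m jog '[{"wx":0,"wy":0,"wz":0,"dx":0,"dy":0,"dz":0,"hand":1},{"wx":0,"wy":0,"wz":0,"dx":0,"dy":0,"dz":0,"hand":1},{"wx":0,"wy":0,"wz":0,"dx":0,"dy":0,"dz":0,"hand":1},{"wx":0,"wy":0,"wz":0,"dx":0,"dy":0,"dz":0,"hand":1},{"wx":0,"wy":0,"wz":0,"dx":0,"dy":0,"dz":0,"hand":1}]' 20 >/dev/null; python3 v.py v4 26 .0265; python3 f.py 26 .6178 .0904 .0265
```

```text
t 31.95 tcp [0.6174 0.0923 0.0483] grasp [0.6173 0.0923 0.067 ] yaw 3.5 z [ 0.002  0.    -1.   ] F [ 0.5  0.6 -0.2] ff 20.0 op 24.9 q7 -0.1
wrist pad ellipse [0.6176 0.0906] [43.5 47.2] 807
scene pad ellipse [0.6355 0.0892] [ 3.9 11.9] 41
t 32.1 tcp [0.617  0.0924 0.0478] grasp [0.6169 0.0924 0.0665] yaw 3.5 z [ 0.001  0.    -1.   ] F [-0.2  0.2  0.6] ff 20.0 op 25.1 q7 -0.1
26 [0.6183 0.0927] rms 0.87 [233. 200. 277. 277.] [231.4 201.6 276.5 281.1]
pad 0.68 [235. 321. 276. 343.] [ 0.6331 -0.0428]
pad 0.62 [234. 267. 278. 289.] [0.6229 0.0208]
pad 0.6 [231. 186. 276. 222.] [0.6165 0.0983]
pad 0.57 [232. 107. 283. 124.] [0.615 0.17 ]
```

View pics/v4.png

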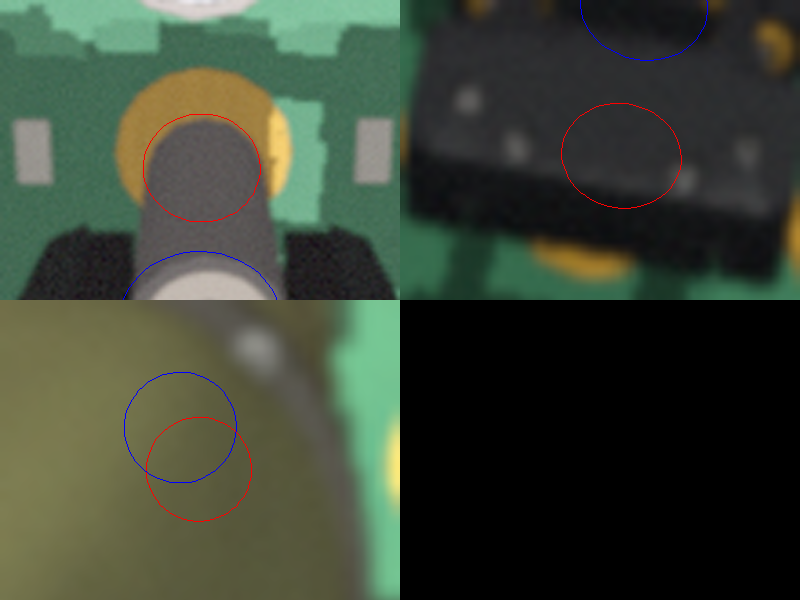

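Composite picture: the foot is centred at about (206,173) and the pad at about (204,150), with the foot edge 5 px below the prediction. That calls for about -1 mm in y and -0.5 mm in x, then lowering.

```bash
python3 -m jog '[{"wx":0,"wy":0,"wz":0,"dx":-0.002,"dy":-0.004,"dz":-0.015,"hand":1},{"wx":0,"wy":0,"wz":0,"dx":0,"dy":0,"dz":-0.02,"hand":1},{"wx":0,"wy":0,"wz":0,"dx":0,"dy":0,"dz":-0.016,"hand":1},{"wx":0,"wy":0,"wz":0,"dx":0,"dy":0,"dz":-0.01,"hand":1},{"wx":0,"wy":0,"wz":0,"dx":0,"dy":0,"dz":0,"hand":1}]' 20 >/dev/null; python3 -m jog '[{"wx":0,"wy":0,"wz":0,"dx":0,"dy":0,"dz":0,"hand":1},{"wx":0,"wy":0,"wz":0,"dx":0,"dy":0,"dz":0,"hand":1},{"wx":0,"wy":0,"wz":0,"dx":0,"dy":0,"dz":0,"hand":1}]' 20 >/dev/null; python3 f.py 26 .6178 .0904 .011
```

```text
t 32.92 tcp [0.6161 0.0913 0.0318] grasp [0.6161 0.0913 0.0505] yaw 3.5 z [ 0.  0. -1.] F [ 0.4  0.6 -1.7] ff 20.0 op 25.2 q7 -0.1
26 [0.6175 0.0917] rms 1.3 [233. 201. 277. 277.] [232.8 200.5 278.1 280.1]
pad 0.83 [235. 104. 278. 116.] [0.6114 0.1716]
pad 0.69 [230. 192. 282. 230.] [0.6185 0.0976]
pad 0.58 [230. 270. 279. 293.] [0.6219 0.027 ]
pad 0.47 [234. 327. 278. 350.] [ 0.6278 -0.0387]
```

Lower the last 0.6 mm, release, retreat and check all four.

```bash
python3 -m jog '[{"wx":0,"wy":0,"wz":0,"dx":0,"dy":-0.001,"dz":-0.003,"hand":1},{"wx":0,"wy":0,"wz":0,"dx":0,"dy":0,"dz":0,"hand":1},{"wx":0,"wy":0,"wz":0,"dx":0,"dy":0,"dz":0,"hand":1},{"wx":0,"wy":0,"wz":0,"dx":0,"dy":0,"dz":0,"hand":0.6},{"wx":0,"wy":0,"wz":0,"dx":0,"dy":0,"dz":0,"hand":0.5}]' 20 >/dev/null; python3 st.py; python3 -m jog '[{"wx":0,"wy":0,"wz":0,"dx":0,"dy":0,"dz":0,"hand":0.3},{"wx":0,"wy":0,"wz":0,"dx":0,"dy":0,"dz":0,"hand":0.2},{"wx":0,"wy":0,"wz":0,"dx":0,"dy":0,"dz":0,"hand":0},{"wx":0,"wy":0,"wz":0,"dx":0,"dy":0,"dz":0,"hand":0},{"wx":0,"wy":0,"wz":0,"dx":0,"dy":0,"dz":0.05,"hand":0}]' 20 >/dev/null;  python3 -m jog '[{"wx":0,"wy":0,"wz":0,"dx":0,"dy":0,"dz":0.12,"hand":0},{"wx":0,"wy":0,"wz":0,"dx":0,"dy":0,"dz":0.15,"hand":0},{"wx":0,"wy":0,"wz":0,"dx":0,"dy":0,"dz":0.15,"hand":0},{"wx":0,"wy":0,"wz":0,"dx":0,"dy":0,"dz":0.15,"hand":0},{"wx":0,"wy":0,"wz":0,"dx":0,"dy":0,"dz":0.1,"hand":0}]' 20 >/dev/null; python3 -m jog '[{"wx":0,"wy":0,"wz":0,"dx":-0.05,"dy":-0.1,"dz":0,"hand":0},{"wx":0,"wy":0,"wz":0,"dx":-0.05,"dy":-0.14,"dz":0,"hand":0},{"wx":0,"wy":0,"wz":0,"dx":-0.05,"dy":-0.14,"dz":0,"hand":0},{"wx":0,"wy":0,"wz":0,"dx":-0.05,"dy":-0.14,"dz":0,"hand":0},{"wx":0,"wy":0,"wz":0,"dx":0,"dy":-0.08,"dz":0,"hand":0}]' 20 >/dev/null; python3 -m jog '[{"wx":0,"wy":0,"wz":0,"dx":0,"dy":0,"dz":0,"hand":0},{"wx":0,"wy":0,"wz":0,"dx":0,"dy":0,"dz":0,"hand":0},{"wx":0,"wy":0,"wz":0,"dx":0,"dy":0,"dz":0,"hand":0},{"wx":0,"wy":0,"wz":0,"dx":0,"dy":0,"dz":0,"hand":0}]' 20 >/dev/null; python3 w.py w7; python3 f.py 14 .6255 -.0393 .01 21 .6218 .0256 .01 26 .6178 .0905 .01 33 .6138 .1553 .01 
```

```text
t 33.48 tcp [0.6163 0.091  0.0313] grasp [0.6162 0.091  0.05  ] yaw 3.5 z [ 0.  0. -1.] F [ 0.2  0.  -0.9] ff 0.0 op 36.5 q7 -0.1
t 35.07 tcp [ 0.5666 -0.0568  0.2115] grasp [ 0.5666 -0.0568  0.2302] yaw 3.7 z [ 0.001  0.001 -1.   ] F [-0.  -0.2  0.7] ff 0.0 op 88.1 q7 0.12
cam at [0.562 0.027 0.387]
0.8 [289. 101. 316. 119.]
0.79 [116. 225. 156. 268.]
0.68 [288.   0. 316.  14.]
0.66 [291. 151. 304. 168.]
pad 0.96 [287.  37. 316.  77.] 416 [0.614  0.0836]
pad 0.61 [285.   1. 323.  14.] 233 [0.6144 0.1424]
pad 0.58 [284. 140. 309. 168.] 423 [ 0.6227 -0.036 ]
pad 0.56 [280.  92. 310. 124.] 420 [0.6165 0.0242]
t 35.22 tcp [ 0.5663 -0.0574  0.2112] grasp [ 0.5663 -0.0574  0.2299] yaw 3.6 z [ 0.     0.001 -1.   ] F [-0.6  0.5  0.1] ff 0.0 op 88.1 q7 0.12
14 [ 0.6237 -0.0388] rms 0.97 [291. 151. 305. 167.] [290.9 150.6 307.3 168.2]
21 [0.6213 0.0263] rms 0.4 [291.  98. 317. 118.] [290.7  98.8 317.9 118.6]
26 [0.6173 0.0903] rms 0.27 [291.  30. 323.  66.] [291.   29.8 323.8  65.9]
pad 0.9 [285.  38. 316.  76.] [0.614  0.0836]
pad 0.89 [282.  92. 310. 124.] [0.6158 0.0244]
pad 0.58 [283. 141. 309. 170.] [ 0.623  -0.0361]
pad 0.46 [286.   0. 321.  14.] [0.614  0.1416]
```

View pics/w7.png

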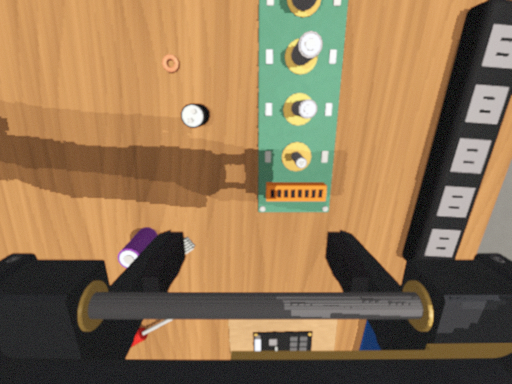

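Picture: cells 14, 21 and 26 stand on their pads at (299,160), (305,108) and (308,45), and pad 4 is cut off at the top edge. One scene view to confirm.

```bash
python3 - <<'E'
from h import *
im=r.snapshot("scene")[:,:,::-1][140:310,130:420]
cv2.imwrite('pics/fin.png',cv2.resize(im,(800,469),interpolation=cv2.INTER_CUBIC))
E
```

```text
(no output)
```

View pics/fin.png

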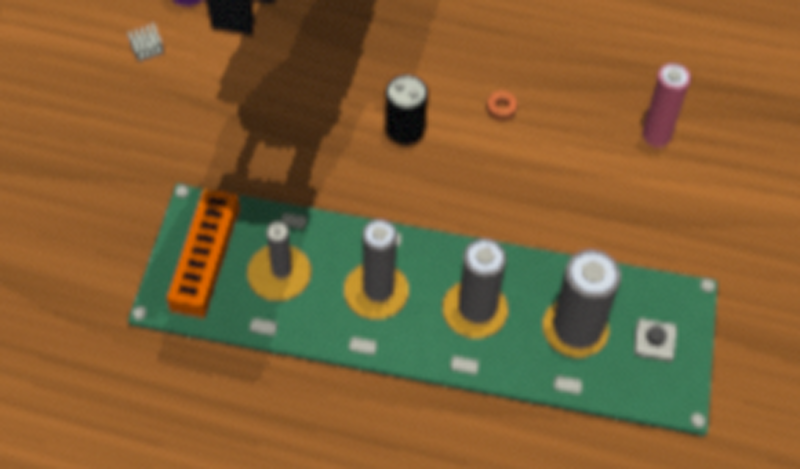

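Picture: all four cells stand upright on their pads in order, 14 next to the connector and 33 at the far end, with the capacitor untouched at (406,110). I'll measure the centring with the fixed cameras before handing in.

```bash
python3 - <<'E'
from h import *
D={'14':(.014,.05),'21':(.021,.07),'26':(.026,.065),'33':(.033,.07)}
S={'scene':[(.6277,-.0428),(.6238,.0235),(.6187,.0882),(.6149,.1523)],'top':[(.6252,-.0424),(.6222,.0234),(.6171,.0871),(.6128,.1527)]}
for n in("scene","top"):
    c=r.camera_info(n); r.snapshot(n); ms=r.masks_of(n,"cell_14")
    for (k,(d,h)),p in zip(D.items(),S[n]):
        q=proj(c,cyl(*p,d,.01,.01+h)); u=(q.min(0)+q.max(0))/2
        for m in ms:
            ys,xs=np.where(m['region']); b=np.array([xs.min(),ys.min(),xs.max()+1,ys.max()+1.])
            if np.hypot(*((b[:2]+b[2:])/2-u))<8:
                x,e=fit([(c,b)],d,.01,.01+h,p); print(n,k,'off mm',((x-p)*1e3).round(1),'rms',round(e,2))
E
```

```text
scene 14 off mm [-0.5  4.2] rms 0.57
scene 21 off mm [-0.9  2.7] rms 0.45
scene 26 off mm [0.8 2.6] rms 0.69
scene 33 off mm [0.7 0.4] rms 1.37
top 21 off mm [-1.7 -2.9] rms 0.8
top 33 off mm [-2.9  0.4] rms 0.33
```

```bash
python3 -c "
from plant import r; print(r.finish_job())"
```

```text
the job is handed in; nothing more can be done
None
```

I placed all four cells upright on their pads, thinnest (cell_14) next to the connector to thickest (cell_33) at the far end; wrist-camera fits put each within about 2 mm of its pad centre (the fixed cameras disagreed by up to about 4 mm), no cell fell, the capacitor was left alone, and I handed in at about 36 s with no verdict returned.

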